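Sort three camera parts from bench and dust box into inclined nests

TASK

Lift the clear lid off the dust box by its knob and lay it flat, knob up, in the middle of the cutting mat. Seat the three camera parts (one is in the box, two are on the bench) in the inclined nests, each flush on the floor of the pocket that has its shape. Leave the other things on the bench standing or lying where they are.

Things in the scene. Friction and masses are not known exactly. Their poses are not given: they have to be found in the camera images.
- part_round: camera lens barrel: round black foot, diameter 44, 14 high, with a coaxial steel barrel 24 diameter on top, 40 tall in all (80 g). Origin: centre of its underside, under the barrel; z up
- part_oblong: sensor block: aluminium rectangular foot 34 (x) by 56 (y), 14 high, with a centred square green grip 24 by 24 on top, 40 tall in all (80 g). Origin: centre of its underside, under the grip; z up
- part_ell: L-shaped bracket: pink foot 14 high, a 28 by 28 corner (x and y from -14 to 14) with one limb on to x = +42 and one on to y = +42, both 28 wide; a square white grip 24 by 24 on the corner, 40 tall in all (80 g). Origin: underside, in the middle of the corner, under the grip; z up
- pocket_round (a point): pocket in one of three blue 84 by 84 nest plates, 92 apart in a row in any order, sloping 25 degrees to face the robot. 9 deep, outline: circle of diameter 48. The point is on its floor, where the origin of the seated part comes; z: out of the pocket (normal of the plate), x: up the slope, y: level
- pocket_oblong (a point): pocket in one of three blue 84 by 84 nest plates, 92 apart in a row in any order, sloping 25 degrees to face the robot. 9 deep, outline: rectangle 38 (x) by 60 (y). The point is on its floor, where the origin of the seated part comes; z: out of the pocket (normal of the plate), x: up the slope, y: level
- pocket_ell (a point): pocket in one of three blue 84 by 84 nest plates, 92 apart in a row in any order, sloping 25 degrees to face the robot. 9 deep, outline: L, corner at x, y -16 to 16, limbs on to x = +44 and y = +44; part axes along these. The point is on its floor, where the origin of the seated part comes; z: out of the pocket (normal of the plate), x: up the slope, y: level
- dust_box: fixed white open-topped box, 150 by 150 outside, walls 4, 55 high, closed by the lid; one of the parts stands inside on the bench level (the floor is a mere film). Origin: centre of its underside
- lid: loose clear lid, 150 by 150 by 4 plate at 4 to 8 above its origin, with a 134 by 134 by 4 plug below that sits inside the rim; blue knob in the middle, diameter 24, from 8 to 36 above the origin (150 g). Origin: centre of the underside of the plug; z up through the knob
- cutting_mat: fixed pale green gridded mat 190 by 190, 2 thick; origin: centre of its underside
- dropper: bystander: amber bottle, diameter 44, 115 tall, standing; origin: centre of its underside
- vial: bystander: small glass vial, diameter 26, 45 tall, standing between the parts; origin: centre of its underside
- screwdriver: bystander: screwdriver 170 long lying on the bench near the robot, along its x; origin about its middle
- phone: bystander: black phone 74 (x) by 152 by 9; origin: centre of its underside
- case: bystander: clear-topped black case 60 (x) by 80 by 16; origin: centre of its underside
- scissors: bystander: scissors with black handles, about 130 long along x, 9 high; origin near the pivot
- tape: bystander: yellow tape ring, diameter 90, 19 high; origin: centre of its underside
Things that resemble listed ones, but are neither listed nor needed, are in the scene too. What is shaped like the part_ell but orange or yellow is not meant.

How it is judged:
At the end, for the whole second after the job is handed in: Each part rests in the pocket of its shape: origin within 4.5 mm along the plate and 3 mm in depth of the pocket point, square to the plate within 0.07 rad; the lid lies knob up within 45 mm (each way, along the mat's axes) of the middle of the mat, level within 0.06 rad; all at rest (x of part_round in the frame of pocket_round between -0.0045 and 0.0045 m and y of part_round in the frame of pocket_round between -0.0045 and 0.0045 m and z of part_round in the frame of pocket_round between -0.003 and 0.003 m and angle between the z axis of part_round and the z axis of pocket_round, either way round below 0.07 rad and linear speed of each of part_round, part_oblong, part_ell, lid below 0.02 m/s and x of part_oblong in the frame of pocket_oblong between -0.0045 and 0.0045 m and y of part_oblong in the frame of pocket_oblong between -0.0045 and 0.0045 m and z of part_oblong in the frame of pocket_oblong between -0.003 and 0.003 m and angle between the z axis of part_oblong and the z axis of pocket_oblong, either way round below 0.07 rad and x of part_ell in the frame of pocket_ell between -0.0045 and 0.0045 m and y of part_ell in the frame of pocket_ell between -0.0045 and 0.0045 m and z of part_ell in the frame of pocket_ell between -0.003 and 0.003 m and angle between the z axis of part_ell and the z axis of pocket_ell, either way round below 0.07 rad and x of lid in the frame of cutting_mat between -0.045 and 0.045 m and y of lid in the frame of cutting_mat between -0.045 and 0.045 m and z of lid in the frame of cutting_mat below 0.006 m and angle between lid's own z axis and vertical below 0.06 rad); the robot touches nothing.
It fails at once if a bystander is shoved more than 30 mm from where it was (distance of any of dropper, vial, screwdriver, phone, case, scissors, tape from where it was at the start of the episode above 0.03 m).
It fails at once if the bottle or the vial is knocked over (angle between any of dropper, vial's own z axis and vertical above 0.35 rad).
It also fails if it takes over 72 s, if anything falls off the work surface, if the arm or the gripper's body presses on something with over 40 N, if the wrist force passes 120 N, or if a joint passes its speed limit or range.

ROBOT

A 6-joint arm with a two-finger parallel gripper is mounted at the origin on the work surface. World frame = base frame: x ahead of the robot, y to its left, z up, the work surface at z = 0. Lengths are in m, angles in rad, forces in N, time in s.
With the tool pointing down it reaches from about 0.3 to 0.85 m from the base axis. Payload 5.4 kg.
Tool frame: the origin (TCP) lies midway between the tips of the shut fingers; the grasp point (between the pads) lies 19 mm behind it; z points along the fingers, y is the line along which they close (so a half turn about z gives the same grasp; the last joint's range is limited). The gripper opens to 85 mm and grips with 20 to 120 N. Pads are 22 mm wide; open, the fingers measure 114 mm over their backs; the gripper's body (76 mm by 85 mm) begins 54 mm behind the grasp point. The pads swing forward as they close: fully open they stand 13 mm farther back than shut.
Start: joints at [1.014, 0.158, 1.597, -0, 1.386, -0.21], TCP at [0.195, 0.541, 0.231] pointing down, gripper open.
Joint ranges: [-2.91, 2.91], [-0.94, 2.29], [0.18, 2.7], [-1.29, 4.43], [0.17, 2.64], [-3, 3]. Speed limits (rad/s): [2.57, 2.57, 3.14, 3.14, 3.14, 3.14].

INTERFACE

Orientations are given as a unit quaternion [w, x, y, z].
In Python, from plant import * gives the robot as it stands. The module is installed in compiled form; this text tells all that it offers.
- The arm moves only by the tool drive_tool, never from a script. Its argument "rows" is a list of rows, each a list of 3 entries, a list of its own where there are three numbers: the turn, a rotation vector about the tool's x, y, z in rad, then the shift along the tool's x, y, z in cm, then the finger opening in cm, from 0 to 8.54. A call has 1 to 12 rows; each row shifts and turns the commanded pose from where the row before left it, along the tool's axes as they then stand; what a row does not reach is not made up. A row lasts 1/8 s, in which the tool goes at most 62.5 mm and 10.7 degrees, less where a joint would pass 70% of its speed; a pose out of reach is approached as far as the arm can. A call with a gripper value outside its range is refused whole. The fingers move at their own pace and stop on an object; the grip force is fixed at half the most. Time passes only in rows, so rows that do not move let the fingers close. It gives the time, the measured TCP pose, the force, the opening and the grip force at its end, in the units of the state.
- get_obs(): the state, without advancing time (a new reading comes with each control period).
- capture(name): name is "scene" or "top" or "wrist"; returns the picture (420x560x3 uint8, red, green, blue); there is no depth.
- camera_info(name): a dict with "vfov" (degrees; the focal length in pixels is half the picture's height over the tangent of half this angle, whatever the lens; pixels are square), "cx", "cy" (the principal point, pixels), "view" (4x4, takes a point from world to camera coordinates). Camera axes: x right, y down, z forward; pixel columns grow to the right and rows downward; lengths in m; the calibration is good to about 2 mm. A picture is of the moment at which its call begins: read the wrist's pose just before it. camera_info takes no time and is no camera call; for the wrist camera it gives the pose at the moment of the call.
- hand_in(): hands the job in; it is judged then, once.
The state is a dict: "clock": time; "qpos": joint angles; "dq": joint speeds; "joint_efforts": joint torques, N m; "tool_pos": TCP position; "eef_rot": TCP orientation; "wrist_force": force on the tool from outside, world axes, zero at the start; "wrist_torque": the same for the moment, N m; "grip_width": opening from 0.0 (shut) to 1.0 (fully open); "grip_force": force on a finger pad.
Only numpy, scipy, OpenCV 4.12 (cv2) and the standard library are available. Lean on these libraries where they do the work, as an engineer would, in place of code of your own. Each camera call takes 0.05 s, during which the arm holds its last target. There are 200 camera calls.

## Working session

There is one attempt and no reset: what is moved stays moved. The work goes in short steps, Python scripts to look and compute and a tool call to move; the robot and the scene stay as the last step left them, time stands still between calls to the robot, and variables do not carry over. Pictures are saved under pics/ and viewed, at most 10 in all, crops included, and the job is handed in when it is done.

Besides the shell and the picture viewer there is one more tool, called after ">>>" in YAML: its name, and indented under it one key for each argument. drive_tool: Moves the arm, as the interface text tells. Its arguments: {"type":"object","properties":{"rows":{"type":"array","items":{"type":"array"}}},"required":["rows"]}

```bash
mkdir -p pics; ls; python3 - <<'E'
from plant import *
import cv2,numpy as np
o=get_obs();print(o['clock'],o['tool_pos'],o['eef_rot'],o['grip_width'])
for n in ["scene","top","wrist"]:
    ci=camera_info(n);print(n,ci['vfov'],ci['cx'],ci['cy'],np.round(ci['view'],4).tolist())
    im=capture(n)[:,:,::-1];cv2.imwrite(f'pics/{n}0.png',im)
    if n!='wrist': cv2.imwrite(f'pics/{n}0b.png',cv2.resize(im,(800,600),interpolation=cv2.INTER_CUBIC))
E
```

```text
pics
0.0 [0.19512578 0.5402355  0.23029912] [-3.56133645e-04  1.72525496e-01  9.85004585e-01 -8.90701692e-04] 1.0024132003936532
scene 43.11783998995178 292.9268757144613 206.52767798566398 [[0.7517, 0.6595, -0.0006, -0.4277], [0.5507, -0.6282, -0.5496, -0.249], [-0.3628, 0.4128, -0.8354, 1.5335], [0.0, 0.0, 0.0, 1.0]]
top 48.03977436959317 275.8191285515524 204.47553796323095 [[-0.0181, -0.9998, -0.0007, 0.0329], [-0.9885, 0.018, -0.1501, 0.5158], [0.15, -0.0021, -0.9887, 1.3849], [0.0, 0.0, 0.0, 1.0]]
wrist 62.61702705263073 281.81245849772864 206.04493909893034 [[0.3383, 0.941, -0.0029, -0.574], [0.8977, -0.3218, 0.3011, -0.0391], [0.2824, -0.1044, -0.9536, 0.3801], [0.0, 0.0, 0.0, 1.0]]
```

View pics/top0b.png

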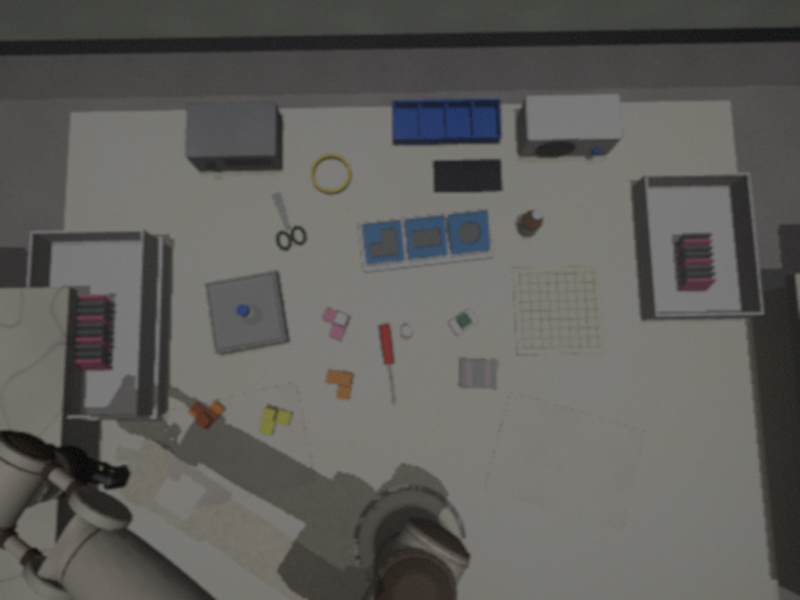

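View pics/scene0b.png

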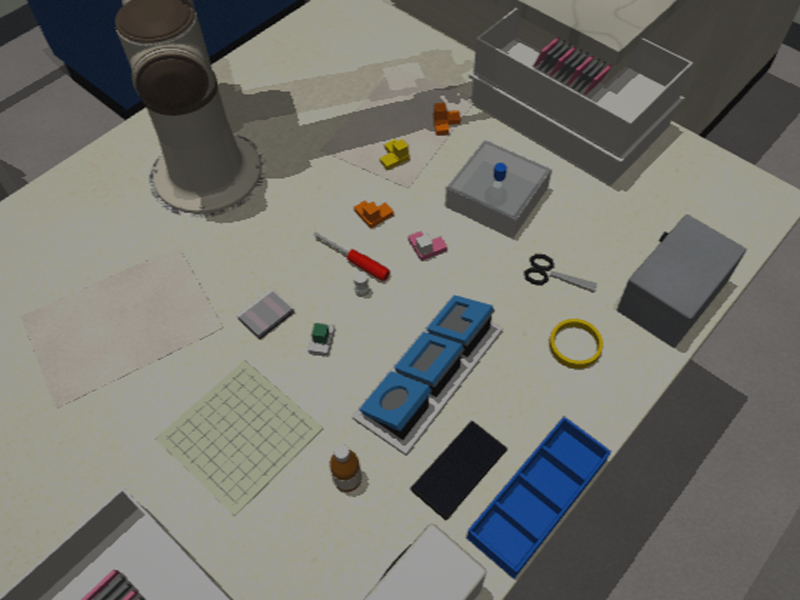

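Candidates (800 px top image): the pink and white ell is at (336,322). Its lookalikes are orange (340,383), orange (207,413) and yellow (275,418). The oblong with the green grip is at (463,321), and the striped case at (478,373) is not meant. The lid knob is at (243,311); the blue dot at (595,152) on the white appliance is not. The nests, left to right, are ell (383,241), oblong (426,237) and round (469,232). The mat is centred at (557,310).

```bash
python3 - <<'E'
import cv2,numpy as np
a=cv2.imread('pics/top0.png')
def en(c,s): return cv2.resize(np.clip(c.astype(float)*1.9,0,255).astype('uint8'),None,fx=s,fy=s,interpolation=cv2.INTER_CUBIC)
# (140..340, 140..265) x4
A=en(a[140:265,140:340],4);cv2.imwrite('pics/cropA.png',A)
b=cv2.imread('pics/scene0.png')
cv2.imwrite('pics/cropB.png',en(b[90:240,200:400],4))
E
```

```text
(no output)
```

View pics/cropA.png

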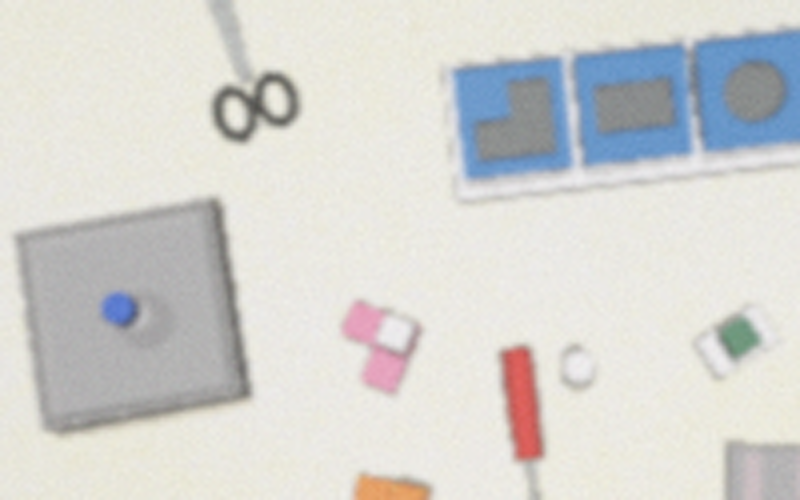

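Crop: the pink and white ell has its grip at (397,334), with limbs going to (360,322) and (383,370). The knob is at (119,309). The green oblong grip is at (739,337), the vial at (577,366), and the ell pocket's corner is at lower right.

```bash
cat > h.py <<'E'
from plant import *
import cv2,numpy as np
from scipy.spatial.transform import Rotation as R
def cam(n):
    c=camera_info(n);V=np.array(c['view']);f=210/np.tan(np.radians(c['vfov'])/2);return V,f,c['cx'],c['cy']
def ray(C,uv,z):
    V,f,cx,cy=C;d=V[:3,:3].T@np.array([(uv[0]-cx)/f,(uv[1]-cy)/f,1]);o=-V[:3,:3].T@V[:3,3]
    return o+d*(z-o[2])/d[2]
def proj(C,P):
    V,f,cx,cy=C;p=np.atleast_2d(P)@V[:3,:3].T+V[:3,3];return p[:,:2]/p[:,2:]*f+[cx,cy]
def pose():
    o=get_obs();q=o['eef_rot'];return np.array(o['tool_pos']),R.from_quat([q[1],q[2],q[3],q[0]]),o
def goal(p,Rg):
    "rotvec and shift (cm) in the present tool frame"
    t,r,_=pose();return np.round((r.inv()*Rg).as_rotvec(),3),np.round(r.inv().apply(np.array(p)-t)*100,2)
def down(yaw): # tool z down, tool y at world heading yaw
    y=np.array([np.cos(yaw),np.sin(yaw),0]);z=np.array([0,0,-1.]);return R.from_matrix(np.c_[np.cross(y,z),y,z])
def shot(n,name):
    C=cam(n);im=capture(n)[:,:,::-1];cv2.imwrite(f'pics/{name}.png',im);return C,im
E
python3 - <<'E'
from h import *
C=cam('top')
A=lambda U,V,s=4,x=140,y=140:((U+.5)/s-.5+x,(V+.5)/s-.5+y)
def p(n,uv,z):print(n,np.round(ray(C,uv,z)[:2],4))
p('knob',A(119,309),.087)
for c in [(17,232),(215,200),(247,396),(58,432)]:p('lidc',A(*c),.059)
p('grip',A(397,334),.04)
for c in [(342,328),(358,301),(362,388),(393,394)]:p('ell',A(*c),.014)
p('obl',A(739,337),.04);
for c in [(697,345),(765,303),(778,340),(715,378)]:p('oblc',A(*c),.014)
p('vial',A(577,366),.045)
p('sd',A(517,350),.01);p('sd',A(530,460),.01)
for c in [(455,68),(562,58),(573,168),(466,180),(575,56),(684,45),(692,155),(585,167),(755,92)]:p('nest',A(*c),.03)
B=lambda U,V:((U+.5)/(1/.7)-.5,(V+.5)*.7-.5)
for c in [(515,268),(595,266),(602,353),(516,354)]:p('mat',B(*c),.002)
p('dropper',B(535,213),.11)
E
```

```text
knob [0.4782 0.3337]
lidc [0.5412 0.417 ]
lidc [0.5627 0.2695]
lidc [0.4155 0.2447]
lidc [0.3916 0.3834]
grip [0.4616 0.1354]
ell [0.4699 0.1794]
ell [0.4905 0.1671]
ell [0.4237 0.1643]
ell [0.4187 0.1407]
obl [ 0.4547 -0.1211]
oblc [ 0.4519 -0.0916]
oblc [ 0.4833 -0.1446]
oblc [ 0.4547 -0.1535]
oblc [ 0.4265 -0.1045]
vial [0.4346 0.0009]
sd [0.451 0.046]
sd [0.367  0.0374]
nest [0.6684 0.0901]
nest [0.6749 0.0073]
nest [0.5881 0.0006]
nest [0.5802 0.0826]
nest [ 0.6763 -0.0027]
nest [ 0.6835 -0.0872]
nest [ 0.5966 -0.0908]
nest [ 0.5887 -0.0086]
nest [ 0.6452 -0.1408]
mat [ 0.5708 -0.241 ]
mat [ 0.5721 -0.4158]
mat [ 0.3825 -0.4189]
mat [ 0.3837 -0.2347]
dropper [ 0.6643 -0.2671]
```

View pics/cropB.png

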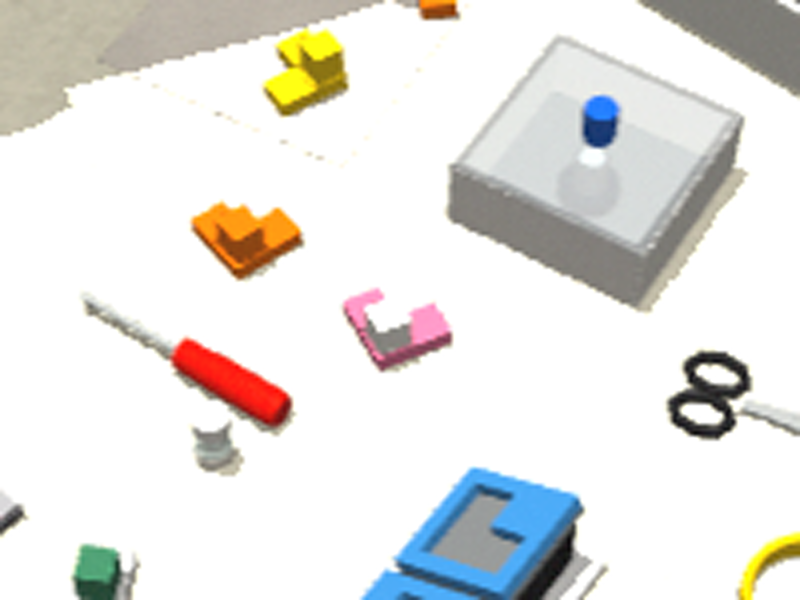

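The scene crop confirms the pink L with a white grip at (390,320) as the part_ell. The box is closed, and the round part is under the knob.

```bash
python3 - <<'E'
from h import *
t,r,o=pose();print(np.round(r.as_matrix(),3))
V=cam('wrist')[0];c=-V[:3,:3].T@V[:3,3];print('cam in tool cm',r.inv().apply(c-t)*100, r.inv().apply(V[2,:3]))
yy=r.as_matrix()[:,1];print('heading',np.arctan2(yy[1],yy[0]))
print(goal([.47,.33,.25],down(np.arctan2(yy[1],yy[0]))))
E
```

```text
[[-0.94   0.34  -0.001]
 [ 0.34   0.94  -0.001]
 [ 0.    -0.001 -1.   ]]
cam in tool cm [  7.81378119   0.02790812 -14.21233078] [-3.01434646e-01 -6.00414530e-04  9.53486651e-01]
heading 1.2240159690705195
(array([-0.001, -0.   , -0.   ]), array([-32.99, -10.45,  -1.94]))
```

>>> drive_tool:
  rows:
    - [[0, 0, 0], [-5.5, -1.7, -0.3], 8.5]
    - [[0, 0, 0], [-5.5, -1.7, -0.3], 8.5]
    - [[0, 0, 0], [-5.5, -1.7, -0.3], 8.5]
    - [[0, 0, 0], [-5.5, -1.8, -0.3], 8.5]
    - [[0, 0, 0], [-5.5, -1.8, -0.3], 8.5]
    - [[0, 0, 0], [-5.5, -1.8, -0.3], 8.5]
    - [[0, 0, 0], [0, 0, 0], 8.5]
    - [[0, 0, 0], [0, 0, 0], 8.5]

```text
clock: 1.15
tool_pos: [0.4695, 0.33, 0.2488]
eef_rot: [-0.001, 0.173, 0.985, -0.0]
wrist_force: [0.0, 0.0, -1.0]
grip_width: 0.994
grip_force: 0.0
```

```bash
cat >> h.py <<'E'
def blob(im,lo,hi,minA=30):
    m=cv2.inRange(cv2.cvtColor(np.ascontiguousarray(im),cv2.COLOR_BGR2HSV),lo,hi)
    n,_,s,c=cv2.connectedComponentsWithStats(m);return sorted([(int(s[i,4]),s[i,:4].tolist(),np.round(c[i],1).tolist()) for i in range(1,n) if s[i,4]>=minA],reverse=True)
E
python3 - <<'E'
from h import *
t,r,o=pose();print(t,o['clock'],np.abs(o['dq']).max())
C,im=shot('wrist','w1')
print(blob(im,(105,120,40),(130,255,255))[:4])
cv2.imwrite('pics/w1b.png',np.clip(cv2.resize(im,(800,600)).astype(float)*1.8,0,255))
print('expected knob px',proj(C,[.478,.3337,.087]))
E
```

```text
[0.46954594 0.32998923 0.24880845] 1.15 0.028633910531527196
[(579, [277, 176, 25, 30], [288.8, 190.4]), (141, [79, 403, 23, 15], [88.9, 409.6]), (51, [68, 410, 12, 10], [73.8, 415.5])]
expected knob px [[288.78080537 194.49025663]][ WARN:0@0.955] global loadsave.cpp:1063 imwrite_ Unsupported depth image for selected encoder is fallbacked to CV_8U.
```

View pics/w1b.png

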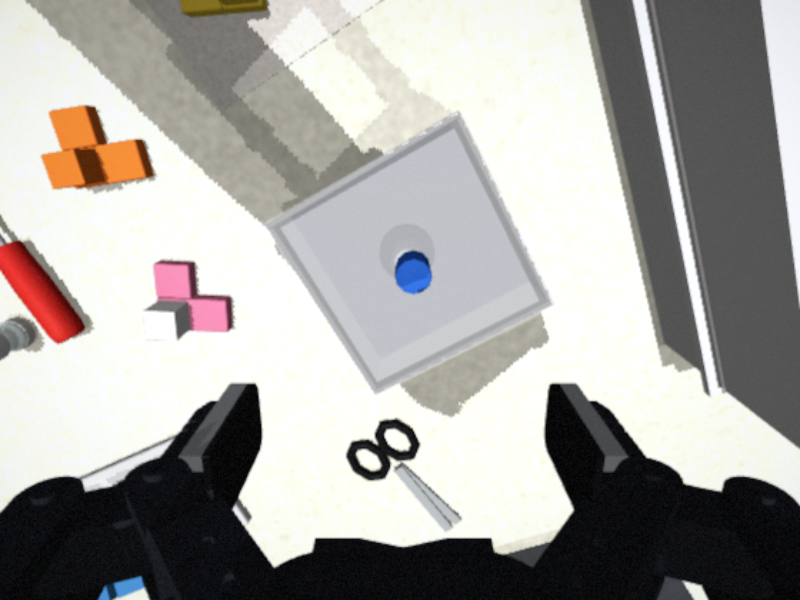

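Wrist view: the knob is at about (290,192), as predicted. The lid is clear all round and the round part shows beneath it. Next I descend to the knob.

```bash
python3 - <<'E'
from h import *
print(goal([.4785,.333,.061],down(1.224)))
E
```

```text
(array([-0.   , -0.001,  0.001]), array([-0.81,  0.56, 18.79]))
```

>>> drive_tool:
  rows:
    - [[0, 0, 0], [-0.8, 0.6, 4], 8.5]
    - [[0, 0, 0], [0, 0, 5], 8.5]
    - [[0, 0, 0], [0, 0, 5], 8.5]
    - [[0, 0, 0], [0, 0, 3], 8.5]
    - [[0, 0, 0], [0, 0, 1.8], 8.5]
    - [[0, 0, 0], [0, 0, 0], 4]
    - [[0, 0, 0], [0, 0, 0], 1.5]
    - [[0, 0, 0], [0, 0, 0], 1.5]
    - [[0, 0, 0], [0, 0, 0], 1.5]
    - [[0, 0, 0], [0, 0, 0], 1.5]
    - [[0, 0, 0], [0, 0, 0], 1.5]

```text
clock: 2.58
tool_pos: [0.4808, 0.3332, 0.063]
eef_rot: [0.001, 0.173, 0.985, 0.001]
wrist_force: [-0.6, -0.7, 6.3]
grip_width: 0.256
grip_force: 59.1
```

>>> drive_tool:
  rows:
    - [[0, 0, 0], [0, 0, -2], 1.5]
    - [[0, 0, 0], [0, 0, -4], 1.5]
    - [[0, 0, 0], [0, 0, -5], 1.5]
    - [[0, 0, 0], [0, 0, -4], 1.5]

```text
clock: 3.08
tool_pos: [0.48, 0.3329, 0.2147]
eef_rot: [0.001, 0.173, 0.985, 0.001]
wrist_force: [0.5, -0.8, -1.2]
grip_width: 0.258
grip_force: 59.1
```

```bash
python3 - <<'E'
from h import *
t,r,o=pose();print(t,o['qpos'],o['grip_width'],o['wrist_force'])
print(goal([.4775,-.3275,.20],down(1.224)))
C,im=shot('wrist','w2')
cv2.imwrite('pics/w2b.png',np.clip(cv2.resize(im,(800,600))*1.8,0,255).astype('uint8'))
E
```

```text
[0.47999999 0.33286574 0.21466521] [ 3.99589350e-01  1.92265364e-01  1.59188273e+00  1.21376020e-05
  1.35490980e+00 -8.24327023e-01] 0.25806148759821096 [ 0.46523365 -0.80256174 -1.19138689]
(array([ 0.002,  0.002, -0.   ]), array([-22.21, -62.19,   1.4 ]))
```

>>> drive_tool:
  rows:
    - [[0, 0, 0], [-1.0, -2.8, 0], 1.5]
    - [[0, 0, 0], [-1.9, -5.4, 0.1], 1.5]
    - [[0, 0, 0], [-1.9, -5.4, 0.1], 1.5]
    - [[0, 0, 0], [-1.9, -5.4, 0.1], 1.5]
    - [[0, 0, 0], [-1.9, -5.4, 0.1], 1.5]
    - [[0, 0, 0], [-1.9, -5.4, 0.1], 1.5]
    - [[0, 0, 0], [-1.9, -5.4, 0.1], 1.5]
    - [[0, 0, 0], [-1.9, -5.4, 0.1], 1.5]
    - [[0, 0, 0], [-1.9, -5.4, 0.1], 1.5]
    - [[0, 0, 0], [-1.9, -5.4, 0.1], 1.5]
    - [[0, 0, 0], [-1.9, -5.4, 0.1], 1.5]
    - [[0, 0, 0], [-1.9, -5.4, 0.1], 1.5]

```text
clock: 4.62
tool_pos: [0.4739, -0.3286, 0.2011]
eef_rot: [0.0, 0.173, 0.985, -0.0]
wrist_force: [0.4, 0.6, -1.2]
grip_width: 0.256
grip_force: 59.2
```

>>> drive_tool:
  rows:
    - [[0, 0, 0], [0, 0, 0], 1.5]
    - [[0, 0, 0], [0, 0, 0], 1.5]

```text
clock: 4.88
tool_pos: [0.4741, -0.3262, 0.2006]
eef_rot: [-0.0, 0.173, 0.985, 0.0]
wrist_force: [-0.4, 1.3, -0.3]
grip_width: 0.257
grip_force: 59.4
```

```bash
python3 - <<'E'
from h import *
t,r,o=pose();print(o['grip_width'],o['wrist_force'],o['qpos'])
print(goal([.4775,-.3275,.016],down(1.224)))
E
```

```text
0.2568367014467301 [-0.4213262   1.2958316  -0.34337379] [-8.12814777e-01  1.84124499e-01  1.62972884e+00  4.09017903e-04
  1.32822028e+00 -2.03650717e+00]
(array([ 0.001, -0.   , -0.   ]), array([-3.700e-01, -1.000e-02,  1.846e+01]))
```

>>> drive_tool:
  rows:
    - [[0, 0, 0], [-0.4, 0, 4], 1.5]
    - [[0, 0, 0], [0, 0, 5], 1.5]
    - [[0, 0, 0], [0, 0, 5], 1.5]
    - [[0, 0, 0], [0, 0, 3], 1.5]
    - [[0, 0, 0], [0, 0, 1], 1.5]
    - [[0, 0, 0], [0, 0, 0.5], 1.5]
    - [[0, 0, 0], [0, 0, 0], 1.5]

```text
clock: 5.75
tool_pos: [0.4788, -0.3284, 0.0167]
eef_rot: [0.001, 0.172, 0.985, -0.001]
wrist_force: [-0.2, -0.2, -0.9]
grip_width: 0.257
grip_force: 59.3
```

>>> drive_tool:
  rows:
    - [[0, 0, 0], [0, 0, 0.2], 1.5]
    - [[0, 0, 0], [0, 0, 0], 4]
    - [[0, 0, 0], [0, 0, 0], 8.5]
    - [[0, 0, 0], [0, 0, 0], 8.5]
    - [[0, 0, 0], [0, 0, -1], 8.5]
    - [[0, 0, 0], [0, 0, -3], 8.5]
    - [[0, 0, 0], [0, 0, -5.5], 8.5]
    - [[0, 0, 0], [0, 0, -5.5], 8.5]
    - [[0, 0, 0], [0, 0, -5.5], 8.5]
    - [[0, 0, 0], [0, 0, -5.5], 8.5]

```text
clock: 7.0
tool_pos: [0.4778, -0.3278, 0.2761]
eef_rot: [0.0, 0.173, 0.985, -0.0]
wrist_force: [0.8, -0.5, -0.1]
grip_width: 0.994
grip_force: 0.0
```

```bash
python3 - <<'E'
from h import *
t,r,o=pose();print(t,o['qpos'])
a=goal([.56,-.06,.30],down(np.pi/2));print(a)
_,s=goal([.56,-.06,.30],r);print(s)
print('after turning shift', np.round(down(np.pi/2).inv().apply(np.array([.56,-.06,.30])-t)*100,2))
E
```

```text
[ 0.47781724 -0.32780503  0.27607396] [-8.09731554e-01  1.42098865e-01  1.52684926e+00  1.20449066e-05
  1.47143066e+00 -2.03374174e+00]
(array([-0.001,  0.001, -0.347]), array([ 1.37, 27.98, -2.41]))
[ 1.37 27.98 -2.41]
after turning shift [-8.22 26.78 -2.39]
```

>>> drive_tool:
  rows:
    - [[0, 0, -0.175], [0, 0, 0], 8.5]
    - [[0, 0, -0.172], [0, 0, 0], 8.5]
    - [[0, 0, 0], [-1.64, 5.36, -0.5], 8.5]
    - [[0, 0, 0], [-1.64, 5.36, -0.5], 8.5]
    - [[0, 0, 0], [-1.64, 5.36, -0.5], 8.5]
    - [[0, 0, 0], [-1.64, 5.36, -0.5], 8.5]
    - [[0, 0, 0], [-1.64, 5.36, -0.4], 8.5]
    - [[0, 0, 0], [0, 0, 0], 8.5]
    - [[0, 0, 0], [0, 0, 0], 8.5]
    - [[0, 0, 0], [0, 0, 0], 8.5]

```text
clock: 8.25
tool_pos: [0.5596, -0.0612, 0.2973]
eef_rot: [-0.0, 0.001, 1.0, -0.0]
wrist_force: [-0.2, 0.0, -0.2]
grip_width: 0.995
grip_force: 0.0
```

```bash
python3 - <<'E'
from h import *
t,r,o=pose();print(t,o['qpos'],np.abs(o['dq']).max())
C,im=shot('wrist','w3');np.save('w3C.npy',np.array(C,dtype=object),allow_pickle=True)
cv2.imwrite('pics/w3b.png',np.clip(cv2.resize(im,(800,600),interpolation=cv2.INTER_CUBIC)*1.6,0,255).astype('uint8'))
E
```

```text
[ 0.55960873 -0.06123694  0.2973277 ] [-3.23470728e-01  9.05805170e-02  1.54147693e+00 -2.76487934e-04
  1.50965947e+00 -1.89259451e+00] 0.003817660856970277
```

View pics/w3b.png

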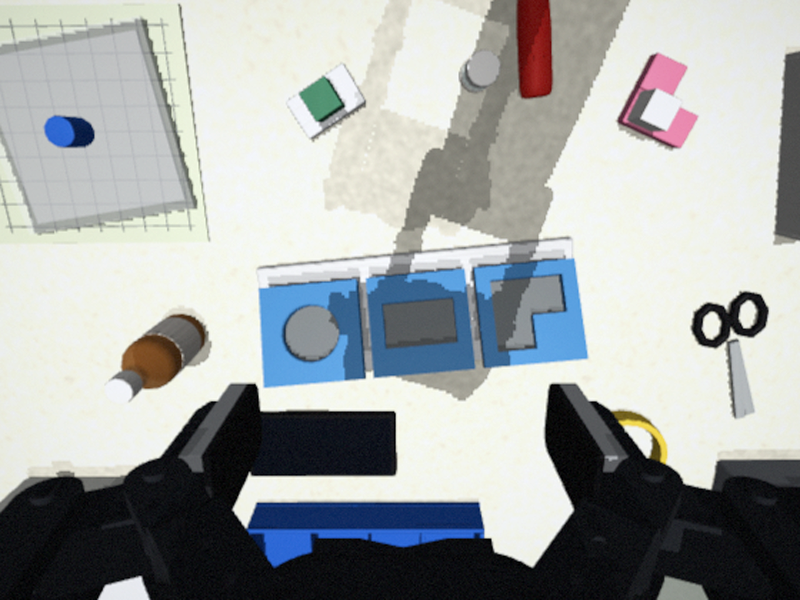

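Wrist view: the lid lies on the mat, knob up. The nests, left to right, are round (312,333), oblong (420,322) and ell with its corner at about (515,305). The oblong part is at (322,100), the pink ell at (660,108) and the vial at (481,70). I'll fit a nest model across all views.

```bash
cat > nest.py <<'E'
from h import *
from scipy.optimize import least_squares
B=lambda p:((p[0]+.5)*.7-.5,(p[1]+.5)*.7-.5)
Cw=tuple(np.load('w3C.npy',allow_pickle=True));Ct=cam('top');Cs=cam('scene')
A=lambda p:((p[0]+.5)/4-.5+140,(p[1]+.5)/4-.5+140); S=lambda p:((p[0]+.5)/4-.5+200,(p[1]+.5)/4-.5+90)
K=[(-42,42),(42,42),(42,-42),(-42,-42)]
obs=[]
def add(C,f,k,pts,w):
    for q,c in zip(pts,K): obs.append((C,np.array(f(q)),k,c,w))
add(Cw,B,-1,[(359,278),(365,379),(265,386),(260,291)],1)
add(Cw,B,0,[(464,267),(476,370),(372,377),(367,277)],1)
add(Cw,B,1,[(576,258),(588,358),(484,368),(474,267)],1)
add(Ct,A,1,[(466,180),(455,68),(562,58),(573,168)],1)
add(Ct,A,0,[(585,167),(575,56),(684,45),(692,155)],1)
add(Cs,S,1,[(473,468),(582,505),(505,592),(398,560)],1)
def frame(p):
    Rn=R.from_euler('z',p[3])*R.from_euler('y',-p[4]); return Rn
def pt(p,k,c,dz=0):
    ctr=np.array(p[:3])+R.from_euler('z',p[3]).apply([0,.092*k,0])
    return ctr+frame(p).apply([c[0]/1e3,c[1]/1e3,dz/1e3])
def res(p): return np.concatenate([w*(proj(C,pt(p,k,c))[0]-uv) for C,uv,k,c,w in obs]+[[ (p[4]-np.radians(25))*200]])
s=least_squares(res,[.63,-.05,.04,.1,.436],loss='soft_l1');p=s.x
if __name__=='__main__':
    print(np.round(p,4));print(np.round(res(p)[:-1].reshape(-1,2),1).tolist())
    np.save('nest.npy',p)
    def inpl(q,k,dz): # pixel in w3b -> coords in plate frame at height dz
        n=frame(p).apply([0,0,1]);o=pt(p,k,(0,0),dz);V,f,cx,cy=Cw;uv=B(q)
        d=V[:3,:3].T@np.array([(uv[0]-cx)/f,(uv[1]-cy)/f,1]);c=-V[:3,:3].T@V[:3,3]
        return np.round(frame(p).inv().apply(c+d*((o-c)@n)/(d@n)-o)*1e3,1)[:2].tolist()
    print('obl rim',[inpl(q,0,0) for q in [(383,303),(456,297),(459,340),(386,348)]])
    print('round',[inpl(q,-1,0) for q in [(284,334),(340,332),(312,305),(313,361)]])
    print('ell',[inpl(q,1,0) for q in [(490,281),(563,275),(566,310),(535,348),(499,351)]])
    # parts
    for n,q,z in [('vial',(483,66),.045),('oblgrip',(322,100),.04),('ellgrip',(663,108),.04)]: print(n,np.round(ray(Cw,B(q),z),4))
    for n,q,z in [('obl',(288,100),.014),('obl',(344,65),.014),('obl',(366,98),.014),('obl',(311,137),.014),('ell',(658,53),.014),('ell',(687,69),.014),('ell',(697,118),.014),('ell',(681,147),.014),('ell',(618,120),.014)]: print(n,np.round(ray(Cw,B(q),z),4))
    print('knob',ray(Cw,B((60,131)),.038))
E
python3 nest.py
python3 - <<'E'
import cv2,numpy as np
a=cv2.imread('pics/w3.png')
c=cv2.resize(a[20:115,190:500],None,fx=2.58,fy=2.58,interpolation=cv2.INTER_CUBIC)[:245]
d=cv2.resize(a[165:285,170:425],None,fx=3.13,fy=3.13,interpolation=cv2.INTER_CUBIC)
o=np.zeros((600,800,3));o[:c.shape[0],:c.shape[1]]=c[:,:800];o[246:246+d.shape[0]][:354,:min(800,d.shape[1])]=d[:354,:800]
cv2.imwrite('pics/crop4.png',np.clip(o*1.4,0,255).astype('uint8'))
E
```

```text
[ 0.6291 -0.0464  0.0508  0.0945  0.4359]
[[-1.0, 0.7], [-0.1, -0.6], [0.3, 0.4], [0.5, -2.2], [0.7, 1.5], [-0.5, -0.9], [1.7, 0.2], [-0.1, 0.8], [-1.5, 0.9], [-0.6, 0.9], [0.7, -0.1], [0.3, 0.9], [-0.3, 0.4], [-0.7, 1.4], [0.3, 0.8], [0.3, 0.3], [-0.1, 0.3], [-0.3, 1.0], [0.2, 0.7], [0.4, 0.3], [-0.1, -0.5], [-0.6, -2.3], [-0.9, 0.5], [-0.9, -0.1]]
obl rim [[-19.4, -29.9], [-19.0, 32.1], [17.3, 31.0], [18.6, -30.4]]
round [[-0.6, -23.9], [1.9, 23.8], [-23.1, 1.5], [24.2, -0.6]]
ell [[-30.0, -30.1], [-29.5, 31.3], [0.1, 30.0], [29.2, 0.8], [29.2, -29.0]]
vial [ 0.4308 -0.0024  0.045 ]
oblgrip [ 0.4536 -0.1221  0.04  ]
ellgrip [0.4593 0.1362 0.04  ]
obl [ 0.4518 -0.1535  0.014 ]
obl [ 0.426  -0.1075  0.014 ]
obl [ 0.4503 -0.0907  0.014 ]
obl [ 0.4801 -0.1366  0.014 ]
ell [0.4175 0.1386 0.014 ]
ell [0.4289 0.1633 0.014 ]
ell [0.4654 0.1778 0.014 ]
ell [0.488  0.1686 0.014 ]
ell [0.4669 0.1139 0.014 ]
knob [ 0.47580854 -0.32622908  0.038     ]
```

View pics/crop4.png

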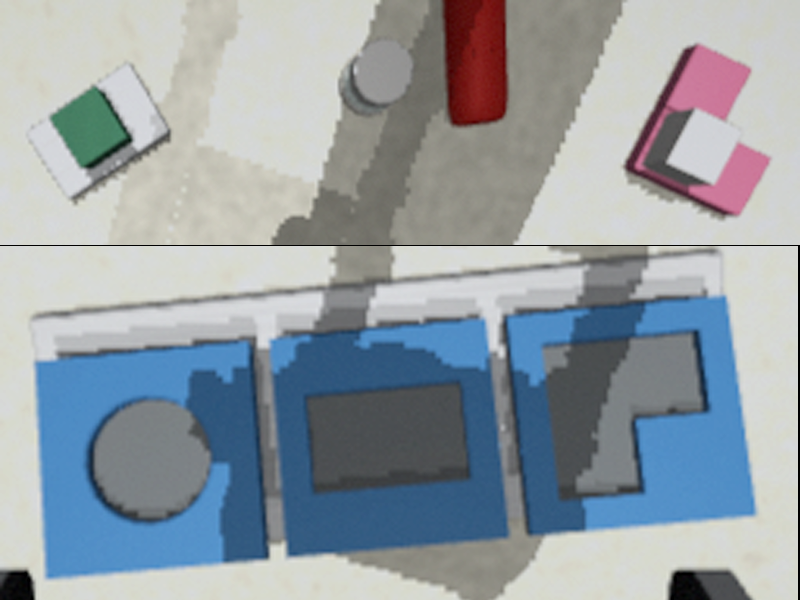

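Crop: plate, pocket and part corners can be read cleanly now. I'll refit with these.

```bash
cat > fit2.py <<'E'
import nest
from nest import *
D=lambda p:((p[0]+.5)/3.13-.5+170,(p[1]-246+.5)/3.13-.5+165)
E_=lambda p:((p[0]+.5)/2.58-.5+190,(p[1]+.5)/2.58-.5+20)
nest.obs=nest.obs[12:]
nest.add(Cw,D,-1,[(252,341),(268,560),(46,578),(36,362)],1)
nest.add(Cw,D,0,[(486,318),(509,538),(290,557),(270,340)],1)
nest.add(Cw,D,1,[(725,295),(755,515),(528,535),(506,315)],1)
s=least_squares(res,p,loss='soft_l1');p=s.x;np.save('nest.npy',p)
print(np.round(p,4),np.round(res(p)[24:-1].reshape(-1,2),1).tolist())
def fit(model,px,x0):
    f=lambda q:(proj(Cw,np.c_[R.from_euler('z',q[2]).apply(np.c_[model,np.zeros(len(model))]/1e3)[:,:2]+q[:2],np.array([m[2] for m in z])] )-np.array([E_(a) for a in px])).ravel()
    z=[(0,0,h) for h in hs];s=least_squares(f,x0);print(np.round(s.x,4),np.degrees(s.x[2]).round(1),np.round(s.fun,1).tolist())
F,G=.014,.04
hs=[F]*4+[G]*3
fit(np.array([(-17,-28),(-17,28),(17,28),(17,-28),(-12,-12),(-12,12),(12,-12)]),[(27,132),(130,65),(168,128),(75,196),(52,119),(102,87),(83,166)],[.453,-.122,.55])
hs=[F]*5+[G]*4
fit(np.array([(-14,-14),(-14,42),(14,42),(42,14),(42,-14),(-12,-12),(-12,12),(12,12),(12,-12)]),[(633,163),(697,44),(750,70),(771,156),(738,213),(668,175),(692,108),(742,125),(717,184)],[.461,.136,1.2])
for n in ('obl','round','ell'):pass
E
python3 fit2.py
```

```text
[ 0.6293 -0.0468  0.0504  0.0969  0.4358] [[-0.4, 0.3], [-0.2, -0.3], [1.2, -0.0], [0.9, -0.1], [-0.0, 0.6], [-0.0, -0.0], [-0.6, 0.0], [0.4, 0.0], [-0.2, 0.9], [-0.3, 0.5], [0.7, 0.3], [0.2, 1.0]]
[ 0.4527 -0.1223  0.5579] 32.0 [0.0, 0.2, 0.5, -2.0, 2.3, 1.0, -1.5, 1.7, -0.3, -0.7, -1.3, -1.1, 0.4, 1.2]
[0.4607 0.1349 1.2071] 69.2 [-0.2, 2.7, -1.0, -0.8, 0.4, -1.1, 0.8, -0.3, 1.2, 1.2, -1.3, -3.9, 0.4, -0.1, 0.7, 1.8, -0.9, 0.9]
```

```bash
python3 - <<'E'
from h import *
t,r,o=pose();G=down(np.pi/2+.5585)
print(goal([.453,-.1223,.12],G)[0],np.round(G.inv().apply(np.array([.453,-.1223,.12])-t)*100,2))
E
```

```text
[-0.   -0.   -0.56] [12.27  0.47 17.73]
```

>>> drive_tool:
  rows:
    - [[0, 0, -0.14], [0, 0, 0], 8.5]
    - [[0, 0, -0.14], [0, 0, 0], 8.5]
    - [[0, 0, -0.14], [0, 0, 0], 8.5]
    - [[0, 0, -0.14], [0, 0, 0], 8.5]
    - [[0, 0, 0], [3.1, 0.1, 4.4], 8.5]
    - [[0, 0, 0], [3.1, 0.1, 4.4], 8.5]
    - [[0, 0, 0], [3.1, 0.1, 4.4], 8.5]
    - [[0, 0, 0], [3.0, 0.2, 4.5], 8.5]
    - [[0, 0, 0], [0, 0, 0], 8.5]
    - [[0, 0, 0], [0, 0, 0], 8.5]

```text
clock: 9.55
tool_pos: [0.4543, -0.1221, 0.1217]
eef_rot: [0.001, -0.276, 0.961, -0.001]
wrist_force: [0.5, 0.8, 0.0]
grip_width: 0.997
grip_force: 0.0
```

```bash
python3 - <<'E'
from h import *
print(goal([.453,-.1223,.017],down(np.pi/2+.5585)))
C,im=shot('wrist','w4')
print(blob(im,(60,90,20),(90,255,255))[:3],proj(C,[.453,-.1223,.04]))
E
```

```text
(array([-0.002,  0.002,  0.   ]), array([ 0.13,  0.08, 10.47]))
[(1351, [264, 187, 34, 41], [280.7, 206.9])] [[281.45158523 213.94106812]]
```

>>> drive_tool:
  rows:
    - [[0, 0, 0], [0.25, 0.1, 4], 8.5]
    - [[0, 0, 0], [0, 0, 4], 8.5]
    - [[0, 0, 0], [0, 0, 2], 8.5]
    - [[0, 0, 0], [0, 0, 0.5], 8.5]
    - [[0, 0, 0], [0, 0, 0], 4]
    - [[0, 0, 0], [0, 0, 0], 1.5]
    - [[0, 0, 0], [0, 0, 0], 1.5]
    - [[0, 0, 0], [0, 0, 0], 1.5]
    - [[0, 0, 0], [0, 0, 0], 1.5]
    - [[0, 0, 0], [0, 0, 0], 1.5]

```text
clock: 10.85
tool_pos: [0.4515, -0.1222, 0.0164]
eef_rot: [0.001, -0.276, 0.961, -0.001]
wrist_force: [-0.5, -1.0, 6.3]
grip_width: 0.27
grip_force: 60.3
```

>>> drive_tool:
  rows:
    - [[0, 0, 0], [0, 0, -2], 1.5]
    - [[0, 0, 0], [0, 0, -4], 1.5]
    - [[0, 0, 0], [0, 0, -5], 1.5]
    - [[0, 0, 0], [0, 0, -3], 1.5]
    - [[0, 0, 0], [0, 0, 0], 1.5]
    - [[0, 0, 0], [0, 0, 0], 1.5]

```text
clock: 11.6
tool_pos: [0.4494, -0.121, 0.1537]
eef_rot: [-0.001, -0.276, 0.961, 0.001]
wrist_force: [-0.1, 0.7, -1.5]
grip_width: 0.268
grip_force: 59.4
```

```bash
cat >> h.py <<'E'
npar=np.load('nest.npy')
Rn=R.from_euler('z',npar[3])*R.from_euler('y',-npar[4])
def pocket(k,off=(0,0)): # floor point of pocket
    return npar[:3]+R.from_euler('z',npar[3]).apply([0,.092*k,0])+Rn.apply([off[0],off[1],-.009])
def plan(k,off,flip,zt,h,ex=(0,0)):
    """tool goal: part origin h above pocket floor (m), TCP at part z=zt; flip: tool y along pocket y (0) or x (1); ex: TCP offset in part"""
    y=[0,1,0] if flip==0 else [1,0,0];z=[0,0,-1]
    G=Rn*R.from_matrix(np.c_[np.cross(y,z),y,z]);p=pocket(k,off)+Rn.apply([ex[0],ex[1],zt+h])
    t,r,o=pose();rv=(r.inv()*G).as_rotvec()
    print('TCP goal',np.round(p,4),'turn',np.round(rv,3),'shift after turn cm',np.round(G.inv().apply(p-t)*100,2),'shift now',np.round(r.inv().apply(p-t)*100,2))
E
python3 - <<'E'
from h import *
t,r,o=pose();print(t,o['qpos'],o['grip_width'],o['grip_force'])
plan(0,(0,0),0,.0175,.06)
C,im=shot('wrist','w5')
cv2.imwrite('pics/w5b.png',np.clip(cv2.resize(im,(800,600),interpolation=cv2.INTER_CUBIC)*1.6,0,255).astype('uint8'))
E
```

```text
[ 0.44942312 -0.12102322  0.15370592] [-5.23616811e-01 -5.20841292e-02  1.97558127e+00  3.65615386e-05
  1.22082334e+00 -2.65458551e+00] 0.26841483532000393 59.36919808387756
TCP goal [ 0.6005 -0.0496  0.1125] turn [ 0.103 -0.43   0.455] shift after turn cm [-12.52   5.65  10.37] shift now [-16.6   -1.99   4.09]
```

>>> drive_tool:
  rows:
    - [[0.026, -0.108, 0.114], [0, 0, 0], 1.5]
    - [[0.026, -0.108, 0.114], [0, 0, 0], 1.5]
    - [[0.026, -0.107, 0.114], [0, 0, 0], 1.5]
    - [[0.025, -0.107, 0.113], [0, 0, 0], 1.5]
    - [[0, 0, 0], [-3.1, 1.4, 2.6], 1.5]
    - [[0, 0, 0], [-3.1, 1.4, 2.6], 1.5]
    - [[0, 0, 0], [-3.1, 1.4, 2.6], 1.5]
    - [[0, 0, 0], [-3.2, 1.4, 2.6], 1.5]
    - [[0, 0, 0], [0, 0, 0], 1.5]
    - [[0, 0, 0], [0, 0, 0], 1.5]

```text
clock: 12.9
tool_pos: [0.6001, -0.0502, 0.1123]
eef_rot: [0.216, -0.048, 0.975, 0.01]
wrist_force: [-0.1, 0.7, -0.3]
grip_width: 0.265
grip_force: 59.3
```

```bash
python3 - <<'E'
from h import *
t,r,o=pose();print(t,o['grip_width'])
plan(0,(0,0),0,.0164,.025)
plan(0,(0,0),0,.0164,.0)
C,im=shot('wrist','w6')
cv2.imwrite('pics/w6b.png',np.clip(cv2.resize(im,(800,600),interpolation=cv2.INTER_CUBIC)*1.6,0,255).astype('uint8'))
E
```

```text
[ 0.6001059  -0.05022395  0.11226784] 0.2654534429826317
TCP goal [ 0.6157 -0.0481  0.0798] turn [ 0.    -0.001  0.001] shift after turn cm [-0.05  0.06  3.61] shift now [-0.05  0.06  3.61]
TCP goal [ 0.6262 -0.0471  0.0571] turn [ 0.    -0.001  0.001] shift after turn cm [-0.05  0.06  6.11] shift now [-0.06  0.06  6.11]
```

View pics/w6b.png

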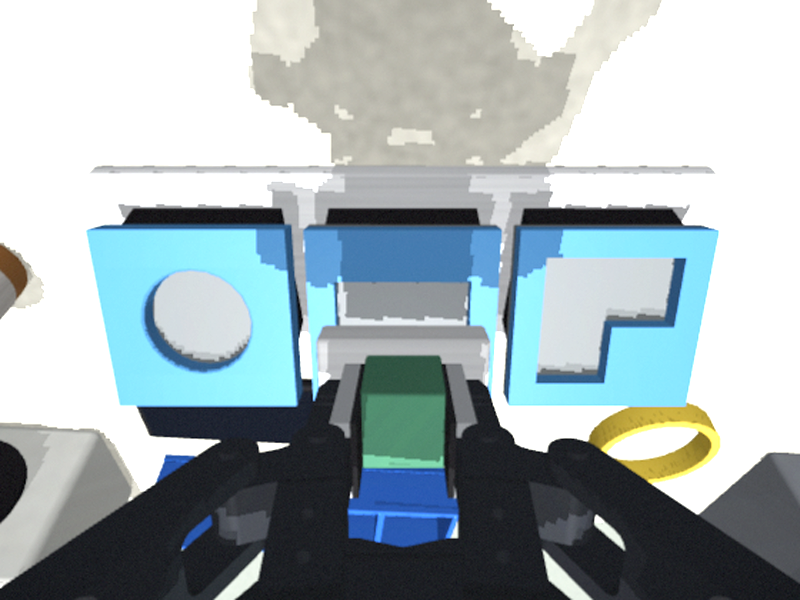

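The wrist view shows the plates square to the tool. The oblong foot's near edge is at row 328 (columns 318–490), the plate near edge at row 228, and the pocket's near edge at row 281. I'll compare these with the model.

```bash
python3 - <<'E'
from h import *
C=cam('wrist');t,r,o=pose()
b=lambda P:np.round((proj(C,P)+.5)/.7-.5,1).tolist()
c=lambda k,x,y,z:pocket(k)+Rn.apply([x,y,z])
print('near edge oblong plate top (seen 305,228 501,228)',b(c(0,-.042,-.042,.009)),b(c(0,-.042,.042,.009)))
print('round left (89,229) ell right(717,229)',b(c(-1,-.042,-.042,.009)),b(c(1,-.042,.042,.009)), 'far round left (121,405)',b(c(-1,.042,-.042,.009)),'far ell right (685,405)',b(c(1,.042,.042,.009)))
print('pocket rim near (seen 338..468,281)',b(c(0,-.019,-.03,.009)),b(c(0,-.019,.03,.009)))
q=lambda x,y,z:t+r.apply([-x,y,.0164-z])
print('foot near edge top (318,328)(490,328)',b(q(-.017,-.028,.014)),b(q(-.017,.028,.014)))
print('grip top (363,393..)(444,..)',b(q(-.012,-.012,.04)),b(q(-.012,.012,.04)),b(q(.012,.012,.04)))
E
```

```text
near edge oblong plate top (seen 305,228 501,228) [[306.2, 226.3]] [[501.0, 226.8]]
round left (89,229) ell right(717,229) [[92.9, 225.7]] [[714.5, 227.4]] far round left (121,405) [[125.4, 399.0]] far ell right (685,405) [[680.8, 400.6]]
pocket rim near (seen 338..468,281) [[336.1, 277.8]] [[470.8, 278.1]]
foot near edge top (318,328)(490,328) [[312.1, 340.1]] [[488.4, 340.5]]
grip top (363,393..)(444,..) [[355.3, 394.8]] [[444.1, 395.0]] [[441.8, 470.1]]
```

```bash
python3 - <<'E'
from h import *
im=cv2.imread('pics/w6.png')
g=im[:,278:288].mean(1).round().astype(int)
print([(i,*g[i]) for i in range(190,335,2)])
print('row profile at y=236 (foot)',[(i,im[234:238,i].mean(0).round().astype(int).tolist()) for i in list(range(216,232))+list(range(334,350))])
C=cam('wrist');t,r,o=pose()
q=lambda x,y,z:proj(C,t+r.apply([-x,y,.0164-z])).round(1).tolist()
for n,a in dict(footbot=(-.017,-.028,0),foottop=(-.017,-.028,.014),footbotR=(-.017,.028,0),gripbot=(-.012,0,.014),gripnear=(-.012,0,.04),gripfar=(.012,0,.04)).items():print(n,q(*a))
E
```

```text
[(190, np.int64(109), np.int64(77), np.int64(43)), (192, np.int64(110), np.int64(78), np.int64(44)), (194, np.int64(109), np.int64(78), np.int64(44)), (196, np.int64(110), np.int64(78), np.int64(44)), (198, np.int64(96), np.int64(93), np.int64(90)), (200, np.int64(96), np.int64(94), np.int64(91)), (202, np.int64(96), np.int64(94), np.int64(91)), (204, np.int64(96), np.int64(94), np.int64(91)), (206, np.int64(96), np.int64(94), np.int64(91)), (208, np.int64(97), np.int64(95), np.int64(92)), (210, np.int64(97), np.int64(94), np.int64(91)), (212, np.int64(97), np.int64(95), np.int64(92)), (214, np.int64(97), np.int64(95), np.int64(92)), (216, np.int64(97), np.int64(95), np.int64(92)), (218, np.int64(97), np.int64(95), np.int64(92)), (220, np.int64(97), np.int64(96), np.int64(92)), (222, np.int64(108), np.int64(106), np.int64(102)), (224, np.int64(152), np.int64(149), np.int64(145)), (226, np.int64(152), np.int64(149), np.int64(146)), (228, np.int64(101), np.int64(99), np.int64(98)), (230, np.int64(93), np.int64(92), np.int64(90)), (232, np.int64(94), np.int64(93), np.int64(92)), (234, n
[... 2718 characters left out ...]
 [121, 108, 96]), (224, [100, 98, 96]), (225, [100, 98, 96]), (226, [99, 98, 97]), (227, [99, 97, 96]), (228, [98, 97, 96]), (229, [99, 97, 96]), (230, [99, 98, 96]), (231, [98, 97, 96]), (334, [96, 94, 92]), (335, [96, 94, 93]), (336, [96, 94, 93]), (337, [95, 94, 94]), (338, [95, 94, 93]), (339, [95, 94, 93]), (340, [94, 92, 91]), (341, [132, 112, 93]), (342, [183, 144, 99]), (343, [202, 158, 102]), (344, [204, 159, 102]), (345, [204, 159, 102]), (346, [205, 172, 132]), (347, [206, 198, 191]), (348, [206, 206, 204]), (349, [206, 206, 204])]
footbot [[223.3, 226.9]]
foottop [[218.3, 237.9]]
footbotR [[337.0, 227.1]]
gripbot [[280.0, 248.2]]
gripnear [[279.6, 276.3]]
gripfar [[279.6, 328.9]]
```

```bash
python3 - <<'E'
from h import *
from scipy.optimize import least_squares
C=cam('wrist')
M=[(0,-42,-42,305,228),(0,-42,42,501,228),(-1,-42,-42,89,229),(-1,42,-42,121,405),(1,-42,42,717,229),(1,42,42,685,405),(1,-42,-42,513,228),(1,42,-42,509,405),(-1,-42,42,291,228),(-1,42,42,298,405)]
uv=np.array([((m[3]+.5)*.7-.5,(m[4]+.5)*.7-.5) for m in M])
def f(p,full=True):
    Rz=R.from_euler('z',p[3]);Q=Rz*R.from_euler('y',-p[4])
    P=np.array([p[:3]+Rz.apply([0,.092*m[0],0])+Q.apply([m[1]/1e3,m[2]/1e3,0]) for m in M])
    return np.r_[(proj(C,P)-uv).ravel(),(p[4]-np.radians(25))*300]
s=least_squares(f,npar);print(npar.round(4),s.x.round(4),s.fun[:-1].reshape(-1,2).round(1).tolist())
d=Rn.inv().apply(s.x[:3]-npar[:3]);print('shift of nest in plate frame mm',d*1e3)
np.save('nest.npy',s.x)
E
python3 - <<'E'
from h import *
plan(0,(0,0),0,.0164,.0)
E
```

```text
[ 0.6293 -0.0468  0.0504  0.0969  0.4358] [ 0.6288 -0.0472  0.0531  0.101   0.4401] [[-0.6, 0.7], [0.0, 0.6], [0.1, 0.1], [1.1, -0.9], [0.1, -0.1], [-0.8, -0.7], [4.7, 0.6], [-1.0, -0.7], [-3.9, 0.7], [0.1, -0.8]]
shift of nest in plate frame mm [ 0.62380736 -0.30911255  2.6456873 ]
TCP goal [ 0.6256 -0.0475  0.0598] turn [-0.002 -0.004 -0.003] shift after turn cm [-0.04  0.06  5.9 ] shift now [-0.06  0.07  5.9 ]
```

>>> drive_tool:
  rows:
    - [[0, 0, 0], [-0.05, 0, 3], 1.5]
    - [[0, 0, 0], [0, 0, 1.5], 1.5]
    - [[0, 0, 0], [0, 0, 0.5], 1.5]
    - [[0, 0, 0], [0, 0, 0.3], 1.5]
    - [[0, 0, 0], [0, 0, 0], 1.5]
    - [[0, 0, 0], [0, 0, 0], 1.5]

```text
clock: 13.7
tool_pos: [0.6243, -0.0486, 0.0668]
eef_rot: [0.217, -0.048, 0.975, 0.01]
wrist_force: [-1.1, -0.7, -1.0]
grip_width: 0.264
grip_force: 59.4
```

>>> drive_tool:
  rows:
    - [[0, 0, 0], [0, 0, 0.2], 1.5]
    - [[0, 0, 0], [0, 0, 0.2], 1.5]
    - [[0, 0, 0], [0, 0, 0], 1.5]

```text
clock: 14.08
tool_pos: [0.6262, -0.0482, 0.0626]
eef_rot: [0.217, -0.048, 0.975, 0.01]
wrist_force: [-0.3, 0.0, -1.5]
grip_width: 0.268
grip_force: 59.4
```

```bash
python3 - <<'E'
from h import *
t,r,o=pose();print(o['grip_width'],o['wrist_torque'])
plan(0,(0,0),0,.0164,.0)
C,im=shot('wrist','w7');g=im[:,278:288].mean(1).round().astype(int)
print([(i,*map(int,g[i])) for i in range(185,280,3)])
for y in (200,232):print(y,[(i,int(im[y-1:y+2,i,0].mean()),int(im[y-1:y+2,i,2].mean())) for i in list(range(206,236,2))+list(range(330,358,2))])
E
```

```text
0.26825845993334635 [-0.04423895  0.38962364  0.01354515]
TCP goal [ 0.6256 -0.0475  0.0598] turn [-0.003 -0.002 -0.003] shift after turn cm [0.16 0.08 0.24] shift now [0.16 0.08 0.24]
[(185, 112, 80, 45), (188, 126, 92, 54), (191, 142, 106, 64), (194, 144, 107, 66), (197, 144, 107, 66), (200, 144, 107, 66), (203, 144, 107, 66), (206, 144, 107, 66), (209, 112, 78, 45), (212, 112, 79, 45), (215, 112, 79, 45), (218, 112, 79, 45), (221, 112, 78, 44), (224, 105, 77, 50), (227, 82, 80, 78), (230, 95, 94, 93), (233, 98, 96, 95), (236, 97, 96, 95), (239, 116, 115, 114), (242, 120, 118, 117), (245, 123, 121, 120), (248, 100, 101, 96), (251, 43, 54, 31), (254, 43, 54, 31), (257, 43, 54, 31), (260, 43, 54, 32), (263, 43, 54, 32), (266, 43, 54, 31), (269, 43, 54, 32), (272, 42, 54, 31), (275, 50, 62, 36), (278, 72, 91, 52)]
200 [(206, 110, 44), (208, 112, 44), (210, 111, 44), (212, 112, 45), (214, 112, 44), (216, 111, 44), (218, 112, 44), (220, 111, 45), (222, 111, 45), (224, 112, 44), (226, 112, 45), (228, 111, 44), (230, 111, 44), (232, 112, 45), (234, 111, 44), (330, 112, 45), (332, 112, 45), (334, 111, 45), (336, 111, 44), (338, 112, 44), (340, 111, 43), (342, 111, 44), (344, 111, 45), (346, 111, 45), (348, 111, 44), (350, 111, 43), (352, 112, 44), (354, 111, 44), (356, 111, 45)]
232 [(206, 142, 63), (208, 142, 64), (210, 142, 63), (212, 143, 64), (214, 143, 64), (216, 144, 64), (218, 128, 56), (220, 77, 29), (222, 88, 67), (224, 95, 92), (226, 96, 94), (228, 96, 94), (230, 97, 94), (232, 96, 94), (234, 96, 94), (330, 96, 93), (332, 96, 93), (334, 96, 93), (336, 95, 93), (338, 95, 93), (340, 94, 90), (342, 96, 91), (344, 78, 30), (346, 93, 36), (348, 143, 63), (350, 141, 63), (352, 141, 63), (354, 141, 61), (356, 141, 62)]
```

>>> drive_tool:
  rows:
    - [[0, 0, 0], [0.05, 0.03, 0.15], 1.5]
    - [[0, 0, 0], [0.05, 0, 0.15], 1.5]
    - [[0, 0, 0], [0, 0, 0], 1.5]

```text
clock: 14.5
tool_pos: [0.6266, -0.0481, 0.0619]
eef_rot: [0.217, -0.048, 0.975, 0.01]
wrist_force: [-21.9, -0.2, 23.7]
grip_width: 0.267
grip_force: 63.7
```

>>> drive_tool:
  rows:
    - [[0, 0, 0], [0, 0, 0.15], 1.5]
    - [[0, 0, 0], [0, 0, 0.15], 1.5]
    - [[0, 0, 0], [0, 0, 0], 1.5]

```text
clock: 14.88
tool_pos: [0.6275, -0.048, 0.0615]
eef_rot: [0.217, -0.05, 0.975, 0.01]
wrist_force: [-48.7, -1.3, 51.9]
grip_width: 0.271
grip_force: 70.1
```

>>> drive_tool:
  rows:
    - [[0, 0, 0], [0.1, 0, -0.6], 1.5]
    - [[0, 0, 0], [0.08, 0, 0], 1.5]
    - [[0, 0, 0], [0, 0, 0], 1.5]

```text
clock: 15.25
tool_pos: [0.6234, -0.0481, 0.061]
eef_rot: [0.217, -0.048, 0.975, 0.01]
wrist_force: [1.2, 0.5, -1.3]
grip_width: 0.267
grip_force: 60.7
```

```bash
python3 - <<'E'
from h import *
t,r,o=pose();plan(0,(0,0),0,.0164,.0)
E
```

```text
TCP goal [ 0.6256 -0.0475  0.0598] turn [-0.003 -0.002 -0.003] shift after turn cm [-0.16  0.04  0.21] shift now [-0.16  0.04  0.21]
```

>>> drive_tool:
  rows:
    - [[0, 0, 0], [0, 0, 0.2], 1.5]
    - [[0, 0, 0], [0, 0, 0.2], 1.5]
    - [[0, 0, 0], [0, 0, 0], 1.5]

```text
clock: 15.62
tool_pos: [0.6241, -0.0481, 0.06]
eef_rot: [0.216, -0.049, 0.975, 0.01]
wrist_force: [-39.5, -2.2, 39.4]
grip_width: 0.265
grip_force: 68.1
```

```bash
python3 - <<'E'
from h import *
t,r,o=pose();plan(0,(0,0),0,.0164,.0)
print(Rn.inv().apply(o['wrist_force']),o['wrist_torque'])
C,im=shot('wrist','w8')
cv2.imwrite('pics/w8b.png',np.clip(cv2.resize(im[140:350,140:420],(800,600),interpolation=cv2.INTER_CUBIC)*1.4,0,255).astype('uint8'))
E
```

```text
TCP goal [ 0.6256 -0.0475  0.0598] turn [-0.001 -0.005 -0.   ] shift after turn cm [-0.13  0.05  0.09] shift now [-0.13  0.05  0.09]
[-18.97693036   1.8166005   52.46690827] [0.10430356 3.02480897 0.05313005]
```

>>> drive_tool:
  rows:
    - [[0, 0, 0], [-0.1, 0, -0.2], 1.5]
    - [[0, 0, 0], [0, 0, 0], 1.5]
    - [[0, 0, 0], [0, 0, 0], 4]
    - [[0, 0, 0], [0, 0, 0], 8.5]
    - [[0, 0, 0], [0, 0, 0], 8.5]
    - [[0, 0, 0], [0, 0, -1], 8.5]
    - [[0, 0, 0], [0, 0, -3], 8.5]
    - [[0, 0, 0], [0, 0, -4], 8.5]
    - [[0, 0, 0], [0, 0, -4], 8.5]
    - [[0, 0, 0], [0, 0, 0], 8.5]
    - [[0, 0, 0], [0, 0, 0], 8.5]

```text
clock: 17.05
tool_pos: [0.5743, -0.0528, 0.1685]
eef_rot: [0.217, -0.048, 0.975, 0.01]
wrist_force: [0.2, 0.1, -0.3]
grip_width: 0.997
grip_force: 0.0
```

```bash
python3 - <<'E'
from h import *
t,r,o=pose();print(t,o['clock'])
C,im=shot('wrist','w9')
cv2.imwrite('pics/w9b.png',np.clip(cv2.resize(im[90:300,140:420],(800,600),interpolation=cv2.INTER_CUBIC)*1.5,0,255).astype('uint8'))
E
```

```text
[ 0.57428861 -0.05278056  0.16854456] 17.05
```

View pics/w9b.png

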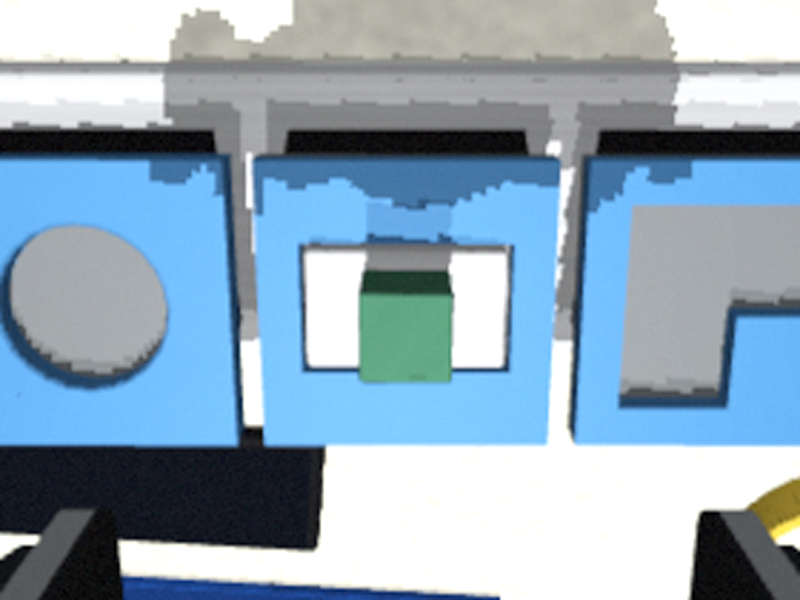

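The crop shows the oblong flush in its pocket: foot level, with even gaps from 303 to 511. Next is the ell.

```bash
python3 - <<'E'
from h import *
n=np.load('nest.npy');n[:3]+=Rn.apply([0,0,.001]);np.save('nest.npy',n)
t,r,o=pose();print(o['qpos']);G=down(1.2071);p=np.array([.4607,.1349,.14])
print(goal(p,G)[0],np.round(G.inv().apply(p-t)*100,2))
E
```

```text
[-0.41446847 -0.0774492   2.03098622  0.2860583   0.82191796 -2.23960496]
[0.1   0.429 0.454] [17.26 13.49  2.77]
```

>>> drive_tool:
  rows:
    - [[0.025, 0.107, 0.114], [0, 0, 0], 8.5]
    - [[0.025, 0.107, 0.114], [0, 0, 0], 8.5]
    - [[0.025, 0.107, 0.113], [0, 0, 0], 8.5]
    - [[0.025, 0.108, 0.113], [0, 0, 0], 8.5]
    - [[0, 0, 0], [3.45, 2.7, 0], 8.5]
    - [[0, 0, 0], [3.45, 2.7, 0.5], 8.5]
    - [[0, 0, 0], [3.45, 2.7, 0.7], 8.5]
    - [[0, 0, 0], [3.45, 2.7, 0.8], 8.5]
    - [[0, 0, 0], [3.45, 2.7, 0.8], 8.5]
    - [[0, 0, 0], [0, 0, 0], 8.5]
    - [[0, 0, 0], [0, 0, 0], 8.5]

```text
clock: 18.48
tool_pos: [0.4614, 0.1345, 0.1398]
eef_rot: [0.0, 0.181, 0.984, -0.0]
wrist_force: [1.1, -0.3, -0.7]
grip_width: 0.995
grip_force: 0.0
```

```bash
python3 - <<'E'
from h import *
from scipy.optimize import least_squares
p=[.4607,.1349]
print(goal([*p,.017],down(1.2071)))
C,im=shot('wrist','w10');hsv=cv2.cvtColor(np.ascontiguousarray(im),cv2.COLOR_BGR2HSV)
m=cv2.inRange(hsv,(150,60,40),(179,255,255));print(blob(im,(150,60,40),(179,255,255),200)[:3])
# brute fit: predicted pink foot region (foot top+sides, minus grip) IoU
def mask(q):
    mm=np.zeros(m.shape,np.uint8);Rz=R.from_euler('z',q[2])
    def hull(x0,x1,y0,y1,z0,z1,v):
        P=np.array([(x,y,z) for x in(x0,x1) for y in(y0,y1) for z in(z0,z1)])/1e3
        uv=proj(C,Rz.apply(P)+[q[0],q[1],0]);cv2.fillConvexPoly(mm,cv2.convexHull(np.round(uv*16).astype(np.int32)),v,shift=4)
    hull(-14,42,-14,14,0,14,255);hull(-14,14,-14,42,0,14,255);hull(-12,12,-12,12,14,40,0);return mm
def cost(q):
    a=mask(np.array(q)/[1e3,1e3,50])>0;b=m>0;return 1-(a&b).sum()/(a|b).sum()
from scipy.optimize import minimize
s=minimize(cost,[460.7,134.9,1.2071*50],method='Nelder-Mead',options=dict(initial_simplex=[[460.7,134.9,60.3],[464,134.9,60.3],[460.7,138,60.3],[460.7,134.9,63]]))
print(s.x/[1e3,1e3,50],s.fun)
print(goal([s.x[0]/1e3,s.x[1]/1e3,.017],down(s.x[2]/50)))
E
```

```text
(array([-0.   ,  0.001,  0.   ]), array([ 0.09,  0.02, 12.28]))
[(2653, [267, 142, 69, 72], [299.2, 177.7])]
[0.46157694 0.13571821 1.20426256] 0.09865470852017932
(array([-0.   ,  0.002,  0.002]), array([ 0.11,  0.14, 12.32]))
```

>>> drive_tool:
  rows:
    - [[0, 0, 0], [0.1, 0.1, 4.5], 8.5]
    - [[0, 0, 0], [0, 0, 4.5], 8.5]
    - [[0, 0, 0], [0, 0, 2.5], 8.5]
    - [[0, 0, 0], [0, 0, 0.8], 8.5]
    - [[0, 0, 0], [0, 0, 0], 4]
    - [[0, 0, 0], [0, 0, 0], 1.5]
    - [[0, 0, 0], [0, 0, 0], 1.5]
    - [[0, 0, 0], [0, 0, 0], 1.5]
    - [[0, 0, 0], [0, 0, 0], 1.5]
    - [[0, 0, 0], [0, 0, 0], 1.5]

```text
clock: 19.77
tool_pos: [0.4624, 0.136, 0.0187]
eef_rot: [0.002, 0.181, 0.984, 0.0]
wrist_force: [0.6, -0.4, 6.8]
grip_width: 0.265
grip_force: 59.9
```

>>> drive_tool:
  rows:
    - [[0, 0, 0], [0, 0, -2], 1.5]
    - [[0, 0, 0], [0, 0, -5], 1.5]
    - [[0, 0, 0], [0, 0, -5], 1.5]
    - [[0, 0, 0], [0, 0, -3], 1.5]
    - [[0, 0, 0], [0, 0, 0], 1.5]
    - [[0, 0, 0], [0, 0, 0], 1.5]

```text
clock: 20.52
tool_pos: [0.4597, 0.1359, 0.1659]
eef_rot: [-0.0, 0.181, 0.984, -0.0]
wrist_force: [0.2, -0.2, -1.5]
grip_width: 0.272
grip_force: 59.1
```

```bash
python3 - <<'E'
from h import *
t,r,o=pose();print(t,o['qpos'],o['grip_width'])
plan(1,(-.014,-.014),1,.0164,.06)
E
```

```text
[0.45966841 0.13594884 0.16590126] [ 3.50102592e-02 -3.02259686e-02  1.92869209e+00 -4.29705554e-04
  1.24409457e+00 -1.17199042e+00] 0.27166866712421106
TCP goal [0.5793 0.0262 0.109 ] turn [-0.395 -0.243  1.087] shift after turn cm [-12.12   7.34   9.75] shift now [-15.09  -6.     5.68]
```

>>> drive_tool:
  rows:
    - [[-0.056, -0.035, 0.155], [0, 0, 0], 1.5]
    - [[-0.056, -0.035, 0.155], [0, 0, 0], 1.5]
    - [[-0.056, -0.035, 0.155], [0, 0, 0], 1.5]
    - [[-0.056, -0.035, 0.155], [0, 0, 0], 1.5]
    - [[-0.057, -0.035, 0.155], [0, 0, 0], 1.5]
    - [[-0.057, -0.034, 0.156], [0, 0, 0], 1.5]
    - [[-0.057, -0.034, 0.156], [0, 0, 0], 1.5]
    - [[0, 0, 0], [-3.0, 1.8, 2.4], 1.5]
    - [[0, 0, 0], [-3.0, 1.8, 2.4], 1.5]
    - [[0, 0, 0], [-3.0, 1.8, 2.4], 1.5]
    - [[0, 0, 0], [-3.1, 1.9, 2.3], 1.5]
    - [[0, 0, 0], [0, 0, 0], 1.5]

```text
clock: 22.02
tool_pos: [0.5783, 0.0249, 0.1093]
eef_rot: [0.145, 0.655, 0.723, 0.162]
wrist_force: [0.1, 0.7, -1.4]
grip_width: 0.267
grip_force: 59.0
```

>>> drive_tool:
  rows:
    - [[0, 0, 0], [0, 0, 0], 1.5]

```text
clock: 22.15
tool_pos: [0.5776, 0.027, 0.111]
eef_rot: [0.146, 0.654, 0.724, 0.162]
wrist_force: [-0.3, 0.5, -1.3]
grip_width: 0.265
grip_force: 59.0
```

```bash
python3 - <<'E'
from h import *
t,r,o=pose();print(t,o['qpos'],o['grip_width'])
plan(1,(-.014,-.014),1,.0187,.0)
C,im=shot('wrist','w11');np.save('C11.npy',np.array(C,dtype=object))
cv2.imwrite('pics/w11b.png',np.clip(cv2.resize(im,(800,600),interpolation=cv2.INTER_CUBIC)*1.6,0,255).astype('uint8'))
# part pose in hand, from the pink mask (tool frame: part x = tool y, part y = tool x, z up = -tool z)
hsv=cv2.cvtColor(np.ascontiguousarray(im),cv2.COLOR_BGR2HSV);m=cv2.inRange(hsv,(150,60,30),(179,255,255))
print(blob(im,(150,60,30),(179,255,255),100)[:3])
def fillb(mm,f,b,v):
    P=np.array([(x,y,z) for x in b[:2] for y in b[2:4] for z in b[4:]])/1e3
    cv2.fillConvexPoly(mm,cv2.convexHull(np.round(proj(C,f(P))*16).astype(np.int32)),v,shift=4)
def mk(q):
    mm=np.zeros(m.shape,np.uint8);Q=r*R.from_matrix(np.array([[0,1,0],[1,0,0],[0,0,-1]]).T)*R.from_euler('z',q[2])
    f=lambda P:t+Q.apply(P+np.array([q[0],q[1],-.0187]))
    fillb(mm,f,(-14,42,-14,14,0,14),255);fillb(mm,f,(-14,14,-14,42,0,14),255);fillb(mm,f,(-12,12,-12,12,14,40),0);return mm
def cost(q):
    a=mk(np.array(q)/[1e3,1e3,50])[:270]>0;b=m[:270]>0;return 1-(a&b).sum()/(a|b).sum()
from scipy.optimize import minimize
s=minimize(cost,[0,0,0],method='Nelder-Mead',options=dict(initial_simplex=[[0,0,0],[3,0,0],[0,3,0],[0,0,3]]));print('part in hand mm, mm, rad',s.x/[1,1,50],s.fun,cost([0,0,0]))
b=lambda k,x,y,z:proj(C,pocket(k)+Rn.apply([x,y,z]))[0]
bl=cv2.inRange(hsv,(95,100,30),(118,255,255))
print('plate corners pred',[b(1,x,y,.009).round(1).tolist() for x,y in((-.042,.042),(.042,.042),(-.042,-.042),(.042,-.042))])
E
```

```text
[0.57755963 0.02701003 0.11099912] [-0.24074412  0.00861459  2.07525601  0.23903398  0.65480794 -0.50256886] 0.2654186469503674
TCP goal [0.6038 0.0287 0.0568] turn [-0.    -0.002  0.   ] shift after turn cm [-0.1   0.06  6.02] shift now [-0.11  0.07  6.02]
[(6923, [252, 174, 120, 119], [305.8, 226.5])]
part in hand mm, mm, rad [-1.12880244  0.13114576 -0.02002568] 0.06822526099103077 0.0992958758442305
plate corners pred [[238.5, 136.2], [376.8, 136.5], [242.8, 261.5], [366.4, 261.8]]
```

```bash
cat > servo.py <<'E'
from h import *
from scipy.optimize import minimize
def fitnest(im,C,excl,lim=420):
    """excl: uint8 mask of pixels to ignore. returns shift of nest in plate frame (mm) and yaw (rad)"""
    hsv=cv2.cvtColor(cv2.GaussianBlur(np.ascontiguousarray(im),(3,3),0),cv2.COLOR_BGR2HSV);b=cv2.inRange(hsv,(98,90,75),(112,255,255))>0
    ok=excl==0;ok[lim:]=False
    def mk(q):
        mm=np.zeros(b.shape,np.uint8);Q=R.from_euler('z',q[3])*Rn
        def poly(k,pts,v):
            P=pocket(0)+Rn.apply(np.array(q[:3]))+Q.apply(np.array([(x/1e3,y/1e3+.092*k,.009) for x,y in pts]))
            cv2.fillPoly(mm,[np.round(proj(C,P)*16).astype(np.int32)],v,shift=4)
        for k in(-1,0,1): poly(k,[(-42,-42),(42,-42),(42,42),(-42,42)],255)
        poly(0,[(-19,-30),(19,-30),(19,30),(-19,30)],0)
        poly(1,[(-30,-30),(30,-30),(30,2),(2,2),(2,30),(-30,30)],0)
        a=np.linspace(0,2*np.pi,60);poly(-1,np.c_[24*np.cos(a),24*np.sin(a)],0);return mm>0
    c=lambda q:((mk(np.array(q)/[1e3,1e3,1e3,100])!=b)&ok).sum()
    s0=np.zeros((5,4));s0[1:]=np.eye(4)*2
    best=minimize(c,s0[0],method='Nelder-Mead',options=dict(initial_simplex=s0,maxiter=300))
    best=minimize(c,best.x,method='Nelder-Mead',options=dict(initial_simplex=best.x+s0,maxiter=300))
    cv2.imwrite('pics/dbg.png',((mk(best.x/[1e3,1e3,1e3,100])!=b)&ok)*255)
    return best.x/[1,1,1,100],best.fun,c([0]*4)
E
python3 - <<'E'
from servo import *
C=tuple(np.load('C11.npy',allow_pickle=True));im=cv2.imread('pics/w11.png')
hsv=cv2.cvtColor(im,cv2.COLOR_BGR2HSV)
ex=cv2.inRange(hsv,(150,60,30),(179,255,255));ex=cv2.dilate(ex,np.ones((25,25)))
# fingers: dark pixels lower part
dk=(im.max(2)<45).astype(np.uint8);dk[:150]=0;ex|=cv2.dilate(dk,np.ones((9,9)))*255
# seated oblong and shadowed part grip region
b=lambda k,x,y,z:proj(C,pocket(k)+Rn.apply([x,y,z]))
P=np.vstack([b(0,x,y,z) for x in(-.019,.019) for y in(-.03,.03) for z in(.0,.014)]+[b(0,x,y,.04) for x in(-.013,.013) for y in(-.013,.013)])
cv2.fillConvexPoly(ex,cv2.convexHull(P.astype(np.int32)),255)
print(fitnest(im,C,ex));print('excl frac',(ex>0).mean())
dbg=cv2.imread('pics/dbg.png',0);o=im.copy()*1.0;o[dbg>0]=[0,0,255];o[(ex>0)]*=.6
cv2.imwrite('pics/dbg2.png',cv2.resize(np.clip(o*1.3,0,255).astype('uint8'),(800,600)))
E
```

```text
(array([-0.64870108,  0.12027478,  1.33074216,  0.00929287]), np.float64(9713.0), np.int64(9983))
excl frac 0.2834268707482993[ WARN:0@0.747] global loadsave.cpp:1063 imwrite_ Unsupported depth image for selected encoder is fallbacked to CV_8U.
```

>>> drive_tool:
  rows:
    - [[0, 0, -0.015], [-0.1, 0.1, 2.5], 1.5]
    - [[0, 0, 0], [0, 0, 2], 1.5]
    - [[0, 0, 0], [0, 0, 0.6], 1.5]
    - [[0, 0, 0], [0, 0, 0], 1.5]
    - [[0, 0, 0], [0, 0, 0], 1.5]

```text
clock: 22.82
tool_pos: [0.6023, 0.0279, 0.0685]
eef_rot: [0.149, 0.648, 0.729, 0.163]
wrist_force: [0.1, -0.3, -0.8]
grip_width: 0.268
grip_force: 59.1
```

```bash
python3 - <<'E'
from h import *
t,r,o=pose();plan(1,(-.014,-.014),1,.0187,.0);print(Rn.inv().apply(o['wrist_force']))
C,im=shot('wrist','w12');np.save('C12.npy',np.array(C,dtype=object))
cv2.imwrite('pics/w12b.png',np.clip(cv2.resize(im[80:290,140:420],(800,600),interpolation=cv2.INTER_CUBIC)*1.5,0,255).astype('uint8'))
E
```

```text
TCP goal [0.6038 0.0287 0.0568] turn [0.005 0.    0.016] shift after turn cm [ 0.07 -0.36  1.12] shift now [ 0.07 -0.37  1.12]
[-0.25587972 -0.3347849  -0.79208892]
```

```bash
python3 - <<'E'
from h import *
for i in range(3):
    t,r,o=pose();print(t,np.abs(o['dq']).max());plan(1,(-.014,-.014),1,.0187,.0);capture('top')
E
```

```text
[0.60244282 0.02778615 0.06851488] 0.002690534314694071
TCP goal [0.6038 0.0287 0.0568] turn [0.005 0.    0.016] shift after turn cm [ 0.08 -0.37  1.12] shift now [ 0.08 -0.38  1.12]
[0.60238818 0.02773555 0.06837249] 0.005067763576658389
TCP goal [0.6038 0.0287 0.0568] turn [0.005 0.    0.016] shift after turn cm [ 0.08 -0.36  1.11] shift now [ 0.09 -0.37  1.11]
[0.60237175 0.02770142 0.06826373] 0.006970559936931637
TCP goal [0.6038 0.0287 0.0568] turn [0.005 0.    0.016] shift after turn cm [ 0.09 -0.35  1.1 ] shift now [ 0.09 -0.36  1.1 ]
```

```bash
cat > inhand.py <<'E'
from servo import *
t,r,o=pose();C,im=shot('wrist','wx')
hsv=cv2.cvtColor(np.ascontiguousarray(im),cv2.COLOR_BGR2HSV);m=cv2.inRange(hsv,(150,60,30),(179,255,255))
def fillb(mm,f,b,v):
    P=np.array([(x,y,z) for x in b[:2] for y in b[2:4] for z in b[4:]])/1e3
    cv2.fillConvexPoly(mm,cv2.convexHull(np.round(proj(C,f(P))*16).astype(np.int32)),v,shift=4)
def mk(q):
    mm=np.zeros(m.shape,np.uint8);Q=r*R.from_matrix(np.array([[0,1,0],[1,0,0],[0,0,-1]]).T)*R.from_euler('z',q[2])
    f=lambda P:t+Q.apply(P+np.array([q[0],q[1],-.0187]))
    fillb(mm,f,(-14,42,-14,14,0,14),255);fillb(mm,f,(-14,14,-14,42,0,14),255);fillb(mm,f,(-12,12,-12,12,14,40),0);return mm
def cost(q):
    a=mk(np.array(q)/[1e3,1e3,50])[:270]>0;b=m[:270]>0;return 1-(a&b).sum()/(a|b).sum()
s=minimize(cost,[0,0,0],method='Nelder-Mead',options=dict(initial_simplex=[[0,0,0],[3,0,0],[0,3,0],[0,0,3]]));print('part in hand',s.x/[1,1,50],s.fun,cost([0,0,0]))
b=lambda x,y,z:proj(C,pocket(1)+Rn.apply([x/1e3,y/1e3,z/1e3]))[0]
for n,P in dict(ynear=(-42,42),yfar=(42,42)).items():print(n,b(*P,9).round(1))
# plate edge at +y side (image top) : scan a few columns for the blue onset; and the x- / x+ sides on rows
hh=cv2.inRange(hsv,(98,90,40),(115,255,255))
for c in(262,280,300,330,350):
    print('col',c,'first blue rows',np.where(hh[:,c]>0)[0][:3],end=' ')
for rr in(150,160,170):
    w=np.where(hh[rr]>0)[0];print('\nrow',rr,w[:1],w[-1:],'pred',[b(x,y,9).round(0).tolist() for x,y in((-42,38),(42,38))],end='')
cv2.imwrite('pics/wxb.png',np.clip(cv2.resize(im[100:310,140:420],(800,600),interpolation=cv2.INTER_CUBIC)*1.5,0,255).astype('uint8'))
E
python3 inhand.py
```

```text
part in hand [-1.12771288  0.48067215 -0.02034587] 0.067524115755627 0.10549670770111652
ynear [218.6 142.4]
yfar [397.4 145.5]
col 262 first blue rows [141 142 143] col 280 first blue rows [141 142 143] col 300 first blue rows [142 143 144] col 330 first blue rows [142 143 144] col 350 first blue rows [143 144 145] 
row 150 [218] [396] pred [[219.0, 151.0], [396.0, 154.0]]
row 160 [219] [395] pred [[219.0, 151.0], [396.0, 154.0]]
row 170 [219] [393] pred [[219.0, 151.0], [396.0, 154.0]]
```

>>> drive_tool:
  rows:
    - [[0.005, 0, 0], [0.05, -0.28, 0], 1.5]
    - [[0, 0, 0], [0, 0, 0.3], 1.5]
    - [[0, 0, 0], [0, 0, 0.3], 1.5]
    - [[0, 0, 0], [0, 0, 0.2], 1.5]
    - [[0, 0, 0], [0, 0, 0], 1.5]
    - [[0, 0, 0], [0, 0, 0], 1.5]

```text
clock: 23.82
tool_pos: [0.603, 0.0283, 0.059]
eef_rot: [0.147, 0.649, 0.729, 0.16]
wrist_force: [0.7, -0.1, -1.1]
grip_width: 0.27
grip_force: 59.1
```

```bash
python3 - <<'E'
from h import *
t,r,o=pose();plan(1,(-.014,-.014),1,.0187,.0);print(Rn.inv().apply(o['wrist_force']))
E
python3 inhand.py|head -1
```

```text
TCP goal [0.6038 0.0287 0.0568] turn [-0.001 -0.     0.016] shift after turn cm [ 0.04 -0.02  0.24] shift now [ 0.04 -0.02  0.24]
[ 0.10855015 -0.18687334 -1.28060583]
part in hand [-1.26446492  0.2974092  -0.02642929] 0.0666961782499631 0.11179678530424797
```

>>> drive_tool:
  rows:
    - [[0, 0, 0], [0, 0, 0.2], 1.5]
    - [[0, 0, 0], [0, 0, 0.15], 1.5]
    - [[0, 0, 0], [0, 0, 0], 1.5]

```text
clock: 24.25
tool_pos: [0.604, 0.0285, 0.0574]
eef_rot: [0.147, 0.648, 0.73, 0.16]
wrist_force: [-22.4, -2.4, 24.2]
grip_width: 0.267
grip_force: 63.4
```

```bash
python3 - <<'E'
from h import *
t,r,o=pose();plan(1,(-.014,-.014),1,.0187,.0);print(Rn.inv().apply(o['wrist_force']))
E
```

```text
TCP goal [0.6038 0.0287 0.0568] turn [-0.002 -0.001  0.017] shift after turn cm [ 0.03 -0.05  0.05] shift now [ 0.03 -0.05  0.05]
[-10.09503193  -0.13893129  31.51914692]
```

>>> drive_tool:
  rows:
    - [[0, 0, 0], [0, 0, -0.1], 1.5]
    - [[0, 0, 0], [0, 0, 0], 4]
    - [[0, 0, 0], [0, 0, 0], 8.5]
    - [[0, 0, 0], [0, 0, 0], 8.5]
    - [[0, 0, 0], [0, 0, -1], 8.5]
    - [[0, 0, 0], [0, 0, -3], 8.5]
    - [[0, 0, 0], [0, 0, -5], 8.5]
    - [[0, 0, 0], [0, 0, -5], 8.5]
    - [[0, 0, 0], [0, 0, 0], 8.5]
    - [[0, 0, 0], [0, 0, 0], 8.5]

```text
clock: 25.5
tool_pos: [0.5445, 0.0224, 0.1835]
eef_rot: [0.147, 0.649, 0.729, 0.16]
wrist_force: [0.2, -0.4, -0.4]
grip_width: 0.996
grip_force: 0.0
```

```bash
python3 - <<'E'
from h import *
t,r,o=pose();print(t,o['qpos'],o['clock'])
C,im=shot('wrist','w13')
hsv=cv2.cvtColor(np.ascontiguousarray(im),cv2.COLOR_BGR2HSV);m=cv2.inRange(hsv,(150,60,30),(179,255,255))
b=lambda k,x,y,z:proj(C,pocket(k,(-.014,-.014))+Rn.apply(np.array([x,y,z])/1e3))[0]
mm=np.zeros(m.shape,np.uint8);q=np.array([b(1,*p,14) for p in((-14,-14),(42,-14),(42,14),(14,14),(14,42),(-14,42))])
cv2.fillPoly(mm,[np.round(q).astype(np.int32)],255)
hl=np.array([b(1,x,y,z) for x in(-12,12) for y in(-12,12) for z in(14,40)]);cv2.fillConvexPoly(mm,cv2.convexHull(np.round(hl).astype(np.int32)),0)
print('IoU pink vs seated prediction',((m>0)&(mm>0)).sum()/((m>0)|(mm>0)).sum())
G=down(1.224);p=np.array([.47,.33,.27]);print(goal(p,G)[0],np.round(G.inv().apply(p-t)*100,2))
E
```

```text
[0.54449304 0.02240475 0.18347571] [-0.27032572 -0.19972728  2.10633585  0.20979596  0.83375844 -0.49687988] 25.5
IoU pink vs seated prediction 0.8587417985333848
[ 0.388  0.247 -1.089] [17.46 26.4  -8.65]
```

>>> drive_tool:
  rows:
    - [[0.056, 0.035, -0.156], [0, 0, 0], 8.5]
    - [[0.056, 0.035, -0.156], [0, 0, 0], 8.5]
    - [[0.056, 0.035, -0.156], [0, 0, 0], 8.5]
    - [[0.055, 0.035, -0.156], [0, 0, 0], 8.5]
    - [[0.055, 0.036, -0.155], [0, 0, 0], 8.5]
    - [[0.055, 0.036, -0.155], [0, 0, 0], 8.5]
    - [[0.055, 0.035, -0.155], [0, 0, 0], 8.5]

```text
clock: 26.42
tool_pos: [0.5441, 0.0224, 0.1813]
eef_rot: [-0.002, 0.17, 0.985, -0.001]
wrist_force: [-0.3, -0.5, 0.8]
grip_width: 0.999
grip_force: 0.0
```

>>> drive_tool:
  rows:
    - [[0, 0, 0], [2.5, 3.8, -2], 8.5]
    - [[0, 0, 0], [2.5, 3.8, -2], 8.5]
    - [[0, 0, 0], [2.5, 3.8, -2], 8.5]
    - [[0, 0, 0], [2.5, 3.8, -1.3], 8.5]
    - [[0, 0, 0], [2.5, 3.8, -1.3], 8.5]
    - [[0, 0, 0], [2.5, 3.8, 0], 8.5]
    - [[0, 0, 0], [2.5, 3.6, 0], 8.5]
    - [[0, 0, 0], [0, 0, 0], 8.5]
    - [[0, 0, 0], [0, 0, 0], 8.5]

```text
clock: 27.55
tool_pos: [0.4697, 0.3297, 0.2676]
eef_rot: [-0.001, 0.172, 0.985, -0.001]
wrist_force: [0.5, -0.1, -0.7]
grip_width: 1.0
grip_force: 0.0
```

```bash
python3 - <<'E'
from h import *
t,r,o=pose();print(t,o['qpos'],o['clock'])
C,im=shot('wrist','w14');np.save('C14.npy',np.array(C,dtype=object))
cv2.imwrite('pics/w14b.png',np.clip(cv2.resize(im[60:270,140:420],(800,600),interpolation=cv2.INTER_CUBIC)*1.8,0,255).astype('uint8'))
print('px of (.478,.333) at z 0,.04',proj(C,[[.478,.333,0],[.478,.333,.04]]).round(1))
g=cv2.cvtColor(np.ascontiguousarray(im),cv2.COLOR_BGR2GRAY)
m=(g<50).astype(np.uint8);n,_,s,c=cv2.connectedComponentsWithStats(m)
print([(s[i].tolist(),c[i].round(1).tolist()) for i in range(1,n) if 300<s[i,4]<8000])
E
```

```text
[0.46965773 0.3297436  0.26756233] [ 4.02434047e-01  1.34927579e-01  1.55142540e+00 -1.46716019e-03
  1.45761842e+00 -8.21539726e-01] 27.55
px of (.478,.333) at z 0,.04 [[287.3 170.9]
 [287.8 178.4]]
[([407, 0, 30, 41, 522], [421.6, 15.0]), ([214, 87, 103, 105, 4334], [267.4, 146.4]), ([18, 165, 52, 65, 717], [45.0, 196.4]), ([266, 195, 94, 49, 308], [313.6, 218.2]), ([245, 286, 49, 41, 725], [268.8, 305.9])]
```

View pics/w14b.png

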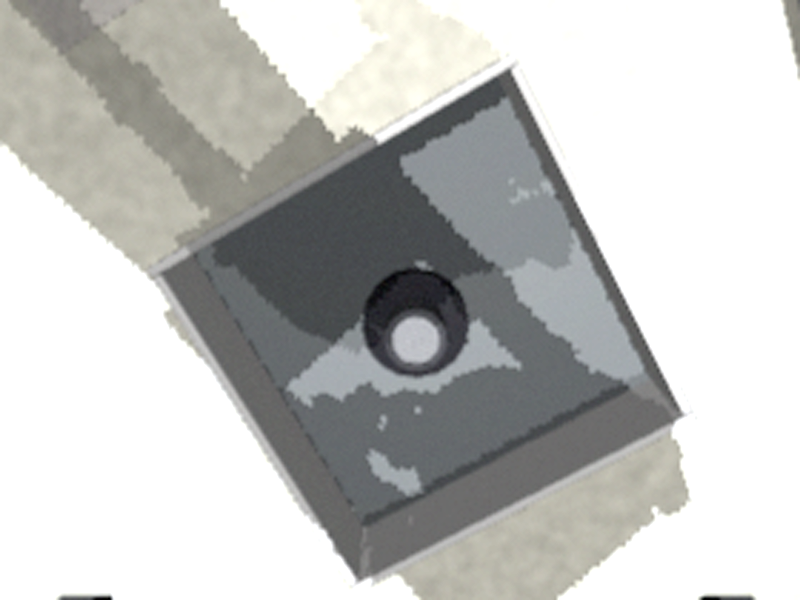

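The crop shows the round part standing in the open box: barrel top at (415,340), foot centre at (415,322), with room all round for the fingers.

```bash
python3 - <<'E'
from h import *
C=tuple(np.load('C14.npy',allow_pickle=True));q=lambda a:((a[0]+.5)/2.857-.5+140,(a[1]+.5)/2.857-.5+60)
a=ray(C,q((415,340)),.04);b=ray(C,q((415,322)),.012);print(a,b)
for c in((513,64),(686,414),(360,580),(155,271)):print('box',ray(C,q(c),.055).round(4))
p=(a+b)/2;print(goal([p[0],p[1],.017],down(1.224)))
E
```

```text
[0.47730233 0.32995529 0.04      ] [0.47630734 0.33045107 0.012     ]
box [0.3952 0.3944 0.055 ]
box [0.5352 0.4174 0.055 ]
box [0.5586 0.2777 0.055 ]
box [0.4184 0.2514 0.055 ]
(array([-0.002, -0.   , -0.001]), array([-0.62,  0.37, 25.09]))
```

>>> drive_tool:
  rows:
    - [[0, 0, 0], [-0.6, 0.35, 5], 5.5]
    - [[0, 0, 0], [0, 0, 5.5], 5.5]
    - [[0, 0, 0], [0, 0, 5.5], 5.5]
    - [[0, 0, 0], [0, 0, 4.5], 5.5]
    - [[0, 0, 0], [0, 0, 2.8], 5.5]
    - [[0, 0, 0], [0, 0, 1.6], 5.5]
    - [[0, 0, 0], [0, 0, 0], 5.5]
    - [[0, 0, 0], [0, 0, 0], 1.5]
    - [[0, 0, 0], [0, 0, 0], 1.5]
    - [[0, 0, 0], [0, 0, 0], 1.5]
    - [[0, 0, 0], [0, 0, 0], 1.5]
    - [[0, 0, 0], [0, 0, 0], 1.5]

```text
clock: 29.1
tool_pos: [0.4784, 0.3319, 0.0222]
eef_rot: [0.002, 0.173, 0.985, 0.001]
wrist_force: [0.0, -0.6, 6.6]
grip_width: 0.253
grip_force: 59.0
```

>>> drive_tool:
  rows:
    - [[0, 0, 0], [0, 0, -2], 1.5]
    - [[0, 0, 0], [0, 0, -5], 1.5]
    - [[0, 0, 0], [0, 0, -5], 1.5]
    - [[0, 0, 0], [0, 0, -5], 1.5]
    - [[0, 0, 0], [0, 0, 0], 1.5]
    - [[0, 0, 0], [0, 0, 0], 1.5]

```text
clock: 29.85
tool_pos: [0.4763, 0.3313, 0.1902]
eef_rot: [0.0, 0.173, 0.985, -0.0]
wrist_force: [-0.3, 1.1, -0.6]
grip_width: 0.256
grip_force: 58.8
```

```bash
python3 - <<'E'
from h import *
t,r,o=pose();print(t,o['grip_width'])
plan(-1,(0,0),0,.017,.06)
E
```

```text
[0.47627702 0.33130725 0.19018878] 0.2555661467162896
TCP goal [ 0.6088 -0.1417  0.1155] turn [-0.099 -0.432 -0.44 ] shift after turn cm [ -4.43 -48.39  10.34] shift now [-28.54 -39.97   7.51]
```

>>> drive_tool:
  rows:
    - [[-0.025, -0.108, -0.11], [0, 0, 0], 1.5]
    - [[-0.025, -0.108, -0.11], [0, 0, 0], 1.5]
    - [[-0.025, -0.108, -0.11], [0, 0, 0], 1.5]
    - [[-0.024, -0.108, -0.11], [0, 0, 0], 1.5]
    - [[0, 0, 0], [-0.5, -5.3, 0], 1.5]
    - [[0, 0, 0], [-0.5, -5.3, 0], 1.5]
    - [[0, 0, 0], [-0.5, -5.3, 0], 1.5]
    - [[0, 0, 0], [-0.5, -5.4, 0], 1.5]
    - [[0, 0, 0], [-0.5, -5.4, 0], 1.5]
    - [[0, 0, 0], [-0.5, -5.4, 0], 1.5]
    - [[0, 0, 0], [-0.5, -5.4, 0], 1.5]
    - [[0, 0, 0], [-0.5, -5.4, 0], 1.5]

```text
clock: 31.35
tool_pos: [0.5545, -0.093, 0.205]
eef_rot: [0.217, -0.049, 0.975, 0.012]
wrist_force: [0.4, -0.0, -0.6]
grip_width: 0.255
grip_force: 59.0
```

>>> drive_tool:
  rows:
    - [[0, 0, 0], [-0.4, -5.4, 1], 1.5]
    - [[0, 0, 0], [0, 0, 4], 1.5]
    - [[0, 0, 0], [0, 0, 4], 1.5]
    - [[0, 0, 0], [0, 0, 0], 1.5]
    - [[0, 0, 0], [0, 0, 0], 1.5]
    - [[0, 0, 0], [0, 0, 0], 1.5]

```text
clock: 32.1
tool_pos: [0.6035, -0.1417, 0.1295]
eef_rot: [0.219, -0.049, 0.974, 0.01]
wrist_force: [0.4, 0.6, -0.2]
grip_width: 0.256
grip_force: 59.2
```

```bash
python3 - <<'E'
from h import *
t,r,o=pose();print(t,o['grip_width'])
plan(-1,(0,0),0,.022,.0)
C,im=shot('wrist','w15');np.save('C15.npy',np.array(C,dtype=object))
b=lambda k,x,y,z:proj(C,pocket(k)+Rn.apply(np.array([x,y,z])/1e3))[0]
q=lambda x,y,z:proj(C,t+r.apply([-x/1e3,y/1e3,.022-z/1e3]))[0].round(1)
print('plate near L,R',b(-1,-42,-42,9),b(-1,-42,42,9),'rim near',b(-1,-24,0,9))
print('foot bot near',q(-22,0,0),'top near',q(-22,0,14),'foot L,R',q(0,-22,14),q(0,22,14),'barrel top near',q(-12,0,40),'far',q(12,0,40))
x=int(round(q(0,0,14)[0]));g=im[:,x-3:x+4].mean(1).round().astype(int);print(x,[(i,*map(int,g[i])) for i in range(140,340,4)])
y=int(round(q(0,0,14)[1]));
for y in(y-20,170): print(y,[(i,int(im[y-1:y+2,i].mean())) for i in range(190,375,3)])
E
```

```text
[ 0.60349901 -0.14174765  0.12946425] 0.25579777018261246
TCP goal [ 0.6321 -0.1393  0.0657] turn [-0.002  0.003  0.   ] shift after turn cm [ 0.12 -0.04  6.99] shift now [ 0.14 -0.03  6.99]
plate near L,R [215.88089042 152.60167299] [344.59521462 152.94082725] rim near [280.19563774 179.69220459]
foot bot near [280.2 213.8] top near [280.  223.5] foot L,R [234.5 266.1] [325.4 266.3] barrel top near [279.6 269.5] far [279.6 320.5]
280 [(140, 12, 10, 11), (144, 13, 12, 12), (148, 42, 30, 19), (152, 93, 64, 35), (156, 96, 67, 37), (160, 96, 66, 36), (164, 97, 67, 37), (168, 97, 67, 37), (172, 96, 67, 37), (176, 96, 67, 37), (180, 63, 61, 59), (184, 72, 70, 68), (188, 83, 81, 78), (192, 83, 81, 79), (196, 83, 81, 79), (200, 84, 82, 79), (204, 84, 82, 79), (208, 85, 82, 79), (212, 84, 82, 80), (216, 14, 13, 12), (220, 14, 11, 11), (224, 17, 14, 14), (228, 19, 16, 15), (232, 18, 15, 15), (236, 17, 15, 15), (240, 18, 15, 16), (244, 29, 27, 27), (248, 28, 27, 26), (252, 28, 27, 26), (256, 28, 26, 26), (260, 28, 26, 26), (264, 29, 27, 26), (268, 35, 33, 33), (272, 50, 47, 47), (276, 123, 119
[... 1037 characters left out ...]
)]
170 [(190, 191), (193, 192), (196, 193), (199, 192), (202, 190), (205, 189), (208, 191), (211, 193), (214, 193), (217, 128), (220, 86), (223, 85), (226, 86), (229, 86), (232, 86), (235, 86), (238, 86), (241, 86), (244, 85), (247, 86), (250, 86), (253, 70), (256, 66), (259, 65), (262, 66), (265, 65), (268, 66), (271, 66), (274, 67), (277, 66), (280, 66), (283, 65), (286, 66), (289, 66), (292, 66), (295, 67), (298, 66), (301, 66), (304, 66), (307, 66), (310, 66), (313, 66), (316, 82), (319, 86), (322, 86), (325, 85), (328, 86), (331, 85), (334, 86), (337, 86), (340, 86), (343, 85), (346, 113), (349, 96), (352, 71), (355, 43), (358, 84), (361, 85), (364, 84), (367, 84), (370, 84), (373, 84)]
```

>>> drive_tool:
  rows:
    - [[0, 0, 0], [0.13, 0, 3], 1.5]
    - [[0, 0, 0], [0, 0, 2.5], 1.5]
    - [[0, 0, 0], [0, 0, 0.4], 1.5]
    - [[0, 0, 0], [0, 0, 0], 1.5]
    - [[0, 0, 0], [0, 0, 0], 1.5]
    - [[0, 0, 0], [0, 0, 0], 1.5]

```text
clock: 32.9
tool_pos: [0.6272, -0.1393, 0.0748]
eef_rot: [0.219, -0.049, 0.974, 0.01]
wrist_force: [0.2, -0.3, -0.5]
grip_width: 0.255
grip_force: 59.1
```

```bash
python3 - <<'E'
from h import *
t,r,o=pose();plan(-1,(0,0),0,.022,.0);print(Rn.inv().apply(o['wrist_force']))
E
```

```text
TCP goal [ 0.6321 -0.1393  0.0657] turn [-0.001  0.002 -0.   ] shift after turn cm [-0.06 -0.05  1.03] shift now [-0.05 -0.05  1.03]
[-0.10437151 -0.32861933 -0.54921671]
```

>>> drive_tool:
  rows:
    - [[0, 0, 0], [-0.06, -0.02, 0.3], 1.5]
    - [[0, 0, 0], [0, 0, 0.3], 1.5]
    - [[0, 0, 0], [0, 0, 0.1], 1.5]
    - [[0, 0, 0], [0, 0, 0], 1.5]
    - [[0, 0, 0], [0, 0, 0], 1.5]

```text
clock: 33.52
tool_pos: [0.6304, -0.1388, 0.0676]
eef_rot: [0.218, -0.049, 0.975, 0.011]
wrist_force: [0.2, 0.1, -0.4]
grip_width: 0.253
grip_force: 59.1
```

```bash
python3 - <<'E'
from h import *
t,r,o=pose();plan(-1,(0,0),0,.022,.0);print(Rn.inv().apply(o['wrist_force']))
E
```

```text
TCP goal [ 0.6321 -0.1393  0.0657] turn [-0.     0.    -0.001] shift after turn cm [-0.07 -0.07  0.24] shift now [-0.07 -0.07  0.24]
[-0.03703179  0.03797008 -0.47247332]
```

No contact at 2.4 mm above the floor, so it is inside the pocket. I'll press to the floor.

>>> drive_tool:
  rows:
    - [[0, 0, 0], [-0.03, -0.04, 0.2], 1.5]
    - [[0, 0, 0], [0, 0, 0.15], 1.5]
    - [[0, 0, 0], [0, 0, 0], 1.5]

```text
clock: 33.9
tool_pos: [0.6316, -0.1391, 0.0664]
eef_rot: [0.218, -0.05, 0.975, 0.011]
wrist_force: [-22.5, 1.5, 22.9]
grip_width: 0.254
grip_force: 62.5
```

```bash
python3 - <<'E'
from h import *
t,r,o=pose();plan(-1,(0,0),0,.022,.0);print(Rn.inv().apply(o['wrist_force']))
E
```

```text
TCP goal [ 0.6321 -0.1393  0.0657] turn [ 0.001 -0.001  0.001] shift after turn cm [-0.02 -0.03  0.08] shift now [-0.02 -0.03  0.08]
[-10.34422322   3.76527486  30.16905975]
```

On the floor. I'll release and retreat.

>>> drive_tool:
  rows:
    - [[0, 0, 0], [0, 0, -0.1], 1.5]
    - [[0, 0, 0], [0, 0, 0], 4]
    - [[0, 0, 0], [0, 0, 0], 7]
    - [[0, 0, 0], [0, 0, 0], 7]
    - [[0, 0, 0], [0, 0, -1], 7]
    - [[0, 0, 0], [0, 0, -3], 7]
    - [[0, 0, 0], [0, 0, -4], 7]
    - [[0, 0, 0], [0, 0, -4], 7]
    - [[0, 0, 0], [0, 4, -3], 7]
    - [[0, 0, 0], [0, 4, 0], 7]
    - [[0, 0, 0], [0, 0, 0], 7]
    - [[0, 0, 0], [0, 0, 0], 7]

```text
clock: 35.4
tool_pos: [0.5601, -0.0662, 0.2014]
eef_rot: [0.218, -0.049, 0.975, 0.011]
wrist_force: [-0.3, -0.2, -0.4]
grip_width: 0.823
grip_force: 0.0
```

```bash
python3 - <<'E'
from h import *
t,r,o=pose();print(t,o['clock'])
C,im=shot('wrist','w16')
b=lambda k,off,x,y,z:proj(C,pocket(k,off)+Rn.apply(np.array([x,y,z])/1e3))[0]
hsv=cv2.cvtColor(np.ascontiguousarray(im),cv2.COLOR_BGR2HSV)
print('green',blob(im,(60,90,20),(90,255,255))[:1],'pred grip top',[b(0,(0,0),x,y,40).round(0).tolist() for x in(-12,12) for y in(-12,12)])
print('pink',blob(im,(150,60,30),(179,255,255),100)[:3],'pred foot',[b(1,(-.014,-.014),*p,14).round(0).tolist() for p in((-14,-14),(42,-14),(-14,42))])
# round: barrel top bright disc & foot dark
c=b(-1,(0,0),0,0,40);print('barrel top pred',c,'r',np.linalg.norm(b(-1,(0,0),0,12,40)-c),'foot',b(-1,(0,0),0,0,14),np.linalg.norm(b(-1,(0,0),0,22,14)-b(-1,(0,0),0,0,14)))
f=b(-1,(0,0),0,0,14);y=int(f[1]);print([(i,int(im[y-1:y+2,i].mean())) for i in range(int(f[0])-50,int(f[0])+50,2)])
x=int(f[0]);print([(i,int(im[i,x-1:x+2].mean())) for i in range(int(f[1])-45,int(f[1])+60,2)])
cv2.imwrite('pics/final.png',im)
E
```

```text
[ 0.56009282 -0.06623303  0.20137152] 35.4
green [(900, [282, 175, 29, 33], [295.8, 191.2])] pred grip top [[281.0, 182.0], [310.0, 182.0], [281.0, 210.0], [310.0, 210.0]]
pink [(1979, [363, 155, 70, 62], [394.0, 183.2])] pred foot [[368.0, 158.0], [363.0, 218.0], [432.0, 158.0]]
barrel top pred [184.28926416 196.10251722] r 14.505538467087446 foot [192.11960323 188.1736818 ] 24.470439697648338
[(142, 176), (144, 174), (146, 173), (148, 135), (150, 117), (152, 118), (154, 118), (156, 118), (158, 118), (160, 118), (162, 119), (164, 119), (166, 113), (168, 63), (170, 36), (172, 47), (174, 62), (176, 78), (178, 118), (180, 132), (182, 133), (184, 133), (186, 131), (188, 132), (190, 121), (192, 92), (194, 64), (196, 55), (198, 26), (200, 21), (202, 20), (204, 19), (206, 26), (208, 42), (210, 40), (212, 40), (214, 42), (216, 41), (218, 12), (220, 80), (222, 125), (224, 125), (226, 125), (228, 126), (230, 126), (232, 126), (234, 126), (236, 126), (238, 126), (240, 81)]
[(143, 120), (145, 120), (147, 121), (149, 121), (151, 121), (153, 113), (155, 110), (157, 107), (159, 95), (161, 39), (163, 12), (165, 31), (167, 19), (169, 14), (171, 14), (173, 12), (175, 21), (177, 23), (179, 21), (181, 20), (183, 32), (185, 61), (187, 64), (189, 117), (191, 132), (193, 134), (195, 136), (197, 131), (199, 132), (201, 135), (203, 131), (205, 85), (207, 61), (209, 44), (211, 79), (213, 123), (215, 123), (217, 123), (219, 123), (221, 123), (223, 123), (225, 123), (227, 123), (229, 97), (231, 15), (233, 17), (235, 14), (237, 16), (239, 14), (241, 16), (243, 15), (245, 15), (247, 16)]
```

All three parts match the seated predictions, so I'm handing in.

```bash
python3 -c "
from plant import *
print(hand_in())"
```

```text
the job is handed in; nothing more can be done
None
```

I handed the job in at about 35 s of the 72 s. The lid lies knob up near the middle of the mat, and all three parts look flush in their matching pockets in the last wrist image. `hand_in()` returned no verdict.

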